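# Set a flatted bar flat side up in its V-block holder

## Task

Roll the flatted metal bar in its pair of V-blocks until its flat faces straight up, turning it where it lies and without lifting it out or shifting it along. Then swing the hold-down arm fully down so that its pad sits on the flat, and let go, leaving the bottle, dish, mortar and jar around the holder where they stand.

Things in the scene. Friction and masses are not known exactly. Their poses are not given: they have to be found in the camera images.
- bar_mid (a point): Centre, on the axis, of a bare metal bar, 22 mm diameter, 220 mm long, 0.2 to 0.3 kg, lying in two V-blocks. Own z along the bar, own x square out of the flat. The flat is in the middle 60 mm only, 6 mm from the axis, 18 mm wide; the rest is round. A thin black line runs opposite the flat. Starts with the flat 40 degrees or more off up, any way round; stays as turned.
- holder: Fixed steel holder. Origin on the work surface below the centre between the V-blocks; z up, y along the bar, x towards the hinge. Seated bar's axis: 85 mm up. Base 12 mm thick, x -45 to 61, y -53 to 53 mm. V-blocks 87 mm high at |y| 32 to 52, |x| under 24 mm. The bar's round ends overhang them by 58 mm, free below: grip at y = 85 or -85 mm. Hinge post x 34 to 56, |y| under 15, 109 mm high.
- hold_down (a joint): Hold-down arm's angle, rad: 0 = fully down, level, pad flush on the bar's upward flat; grows as it swings up (1.57 upright). Starts 0.5 to 1.3, range -0.02 to 1.6. A stiff hinge (0.07 N m) holds it where left. On the round of the bar or a tilted flat it stops short of 0.
- hold_down_hinge (a point): Fixed point on the arm's hinge axis (along the holder's y), at holder x = 45 mm, 99 mm up. When down, the arm reaches from here to the holder's -x over the bar: 14 mm wide, 8 mm thick, a 20 x 12 mm pad under it 45 mm from the hinge.
- hold_down_grip (a point): Centre of the black round cross bar at the arm's free end, 97 mm from the hinge: 16 mm diameter, 44 mm long along the holder's y. Grip it over its two ends or press it down. When the arm is down it is 99 mm up, at holder x = -52 mm.
- bottle_mid (a point): Loose glass bottle with cap, 60 mm diameter, 150 mm tall, upright; point at half height on its axis. It stands close beside one end of the bar, either end, and blocks a grip there.
- dish_mid (a point): Loose flat round dish, 84 mm diameter, 14 mm high; point at its centre. Lies beside and partly under the other end of the bar.
- mortar_mid (a point): Loose white bowl, 90 mm diameter at the rim, 50 mm high; point at half height on its axis; stands on the holder's -x side.
- jar_mid (a point): Loose white jar, 56 mm diameter, 60 mm high; point at half height on its axis; stands on the holder's +x side, behind the hinge.
Not all that is in view belongs to the job. What is meant by the part that bears bar_mid is not orange or yellow, and is the larger of those in its own colour.

How it is judged:
By the outcome, as a careful person would: the job done as asked, in the order asked, and still so for the second after the job is handed in, with the robot touching nothing.
It also fails if it takes over 67 s, if anything falls off the work surface, if the arm or the gripper's body presses on something with over 40 N, if the wrist force passes 120 N, or if a joint passes its speed limit or range.

## Robot

A 6-joint arm with a two-finger parallel gripper is mounted at the origin on the work surface. World frame = base frame: x ahead of the robot, y to its left, z up, the work surface at z = 0. Lengths are in m, angles in degrees, forces in N, time in s.
With the tool pointing down it reaches from about 0.3 to 0.75 m from the base axis. Payload 8.5 kg.
Tool frame: the origin (TCP) lies midway between the tips of the shut fingers; the grasp point (between the pads) lies 19 mm behind it; y points along the fingers, z is the direction in which the jaws open and shut, and the axes are right-handed (so a half turn about y gives the same grasp; the last joint's range is limited). The gripper opens to 85 mm and grips with 20 to 120 N. Pads are 22 mm wide; open, the fingers measure 114 mm over their backs; the gripper's body (76 mm by 85 mm) begins 54 mm behind the grasp point. The pads swing forward as they close: fully open they stand 13 mm farther back than shut.
Start: joints at [-86.935, 21.807, 74.336, -0, 83.858, -12.336], TCP at [0.146, -0.53, 0.231] pointing down, gripper open.
Joint ranges: [-178.18, 178.18], [-50.72, 133.34], [12.68, 142.11], [-81.47, 261.47], [9.98, 163.14], [-165.26, 165.26]. Speed limits (degrees/s): [136.94, 136.94, 180, 180, 180, 180].

## Interface

Orientations are given as a 3x3 rotation matrix whose columns are the frame's x, y, z axes.
In Python, from rig import status, imaging, job gives the robot as it stands. The module is installed in compiled form; this text tells all that it offers.
- The arm moves only by the tool jog_arm, never from a script. Its argument "rows" is a list of rows, each an object of numbers: "hand": the opening, from 0 (shut) to 1 (fully open); "dx", "dy", "dz": the shift along the tool's x, y, z in cm; "ax", "ay", "az": the turn, a rotation vector about the tool's x, y, z in degrees. In form: [{"hand": .., "dx": .., "dy": .., "dz": .., "ax": .., "ay": .., "az": ..}, ...]. A call has exactly 5 rows; each row shifts and turns the commanded pose from where the row before left it, along the tool's axes as they then stand; what a row does not reach is not made up. A row lasts 1/12 s, in which the tool goes at most 41.7 mm and 7.16 degrees, less where a joint would pass 70% of its speed; a pose out of reach is approached as far as the arm can. A call is refused whole if a number of a shift passes 4.17 or a number of a turn 7.16, either way. A call with a gripper value outside its range is refused whole. The fingers move at their own pace and stop on an object; "newtons" is the grip in N (left out, the last holds). Time passes only in rows, so rows that do not move let the fingers close, or fill a call up. It gives the time, the measured TCP pose, the force and the opening at its end, in the units of the state.
- status.observe(): the state, without advancing time (a new reading comes with each control period).
- imaging.get_image(name): name is "scene" or "top" or "wrist"; returns the picture (480x640x3 uint8, red, green, blue); there is no depth.
- imaging.camera_model(name): a dict with "K" (3x3 intrinsics, pixels), "distortion" ([k1, k2, p1, p2, k3] as OpenCV has them; the pictures are not rectified), "position" and "rotation" of the camera in the world; the wrist camera has in their place "tool_from_camera" (4x4, takes a point from camera to tool coordinates, whose origin is the TCP and whose axes are the tool frame's). Camera axes: x right, y down, z forward; pixel columns grow to the right and rows downward; lengths in m; the calibration is good to about 2 mm. A picture is of the moment at which its call begins: read the wrist's pose just before it. camera_model takes no time and is no camera call.
- job.close_job(): hands the job in, once; it reports no verdict.
The state is a dict: "time_s": time; "q": joint angles; "qvel": joint speeds; "joint_efforts": joint torques, N m; "position": TCP position; "tool_rot": TCP orientation; "ft_force": force on the tool from outside, world axes, zero at the start; "wrist_torque": the same for the moment, N m; "grip_width": finger opening in m.
Only numpy, scipy, OpenCV 4.12 (cv2) and the standard library are available. Lean on these libraries where they do the work, as an engineer would, in place of code of your own. Each camera call takes 0.05 s, during which the arm holds its last target.

## Working session

There is one attempt and no reset: what is moved stays moved. The work goes in short steps, Python scripts to look and compute and a tool call to move; the robot and the scene stay as the last step left them, time stands still between calls to the robot, and variables do not carry over. Pictures are saved under pics/ and viewed, and the job is handed in when it is done.

Besides the shell and the picture viewer there is one more tool, called after ">>>" in YAML: its name, and indented under it one key for each argument. jog_arm: Moves the arm, as the interface text tells. Its arguments: {"type":"object","properties":{"rows":{"type":"array"},"newtons":{"type":"number"}},"required":["rows"]}

```bash
mkdir -p pics; ls; python3 - <<'E'
from rig import status, imaging
import cv2, numpy as np
s=status.observe(); print(s)
for n in ["scene","top","wrist"]:
    im=imaging.get_image(n); cv2.imwrite(f"pics/a_{n}.png",im[:,:,::-1]); 
    m=imaging.camera_model(n); print(n,{k:np.round(np.array(v),4).tolist() for k,v in m.items()})
E
```

```text
pics
{'time_s': 0.0, 'q': array([-8.69350067e+01,  2.18386966e+01,  7.43873540e+01,  6.18919935e-04,
        8.38597815e+01, -1.23354830e+01]), 'qvel': array([ 0.01918161, -0.01785002, -0.10416362,  0.04549277,  0.05579744,
        0.03095393]), 'joint_efforts': array([-7.93327490e-04, -4.48456013e+01, -2.31278408e+01, -2.28978615e-04,
        4.84001823e-03, -1.24132512e-05]), 'position': array([ 0.14604594, -0.52992224,  0.23071798]), 'tool_rot': array([[-9.64093517e-01, -6.93740211e-05,  2.65562958e-01],
       [-2.65562762e-01,  1.49648265e-03, -9.64092413e-01],
       [-3.30527393e-04, -9.99998878e-01, -1.46117238e-03]]), 'ft_force': array([ 0.44785591, -0.08448103,  0.56871137]), 'wrist_torque': array([-0.01774552,  0.03476287,  0.01501593]), 'grip_width': 0.08513199276078885}
scene {'K': [[607.514, 0.0, 319.6095], [0.0, 607.514, 242.209], [0.0, 0.0, 1.0]], 'distortion': [0.0442, 0.0, 0.0, 0.0, 0.0], 'position': [1.1778, 0.5379, 0.9906], 'rotation': [[-0.5587, 0.616, -0.5553], [0.8294, 0.4153, -0.3738], [0.0003, -0.6694, -0.7429]]}
top {'K': [[506.8187, 0.0, 319.7795], [0.0, 506.8187, 237.4323], [0.0, 0.0, 1.0]], 'distortion': [0.0301, 0.0, 0.0, 0.0, 0.0], 'position': [0.3806, 0.1024, 0.919], 'rotation': [[0.0151, -0.9887, 0.1493], [-0.9992, -0.0203, -0.033], [0.0357, -0.1487, -0.9882]]}
wrist {'K': [[423.6609, 0.0, 315.0024], [0.0, 423.6609, 234.6634], [0.0, 0.0, 1.0]], 'distortion': [-0.0308, 0.0, 0.0, 0.0, 0.0], 'tool_from_camera': [[0.0007, 0.9644, 0.2645, -0.0665], [-0.0007, -0.2645, 0.9644, -0.1427], [1.0, -0.0008, 0.0005, -0.0009], [0.0, 0.0, 0.0, 1.0]]}
```

View pics/a_scene.png

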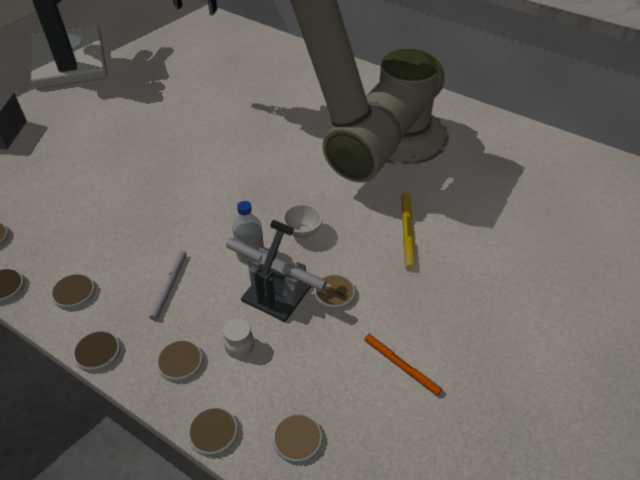

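View pics/a_top.png

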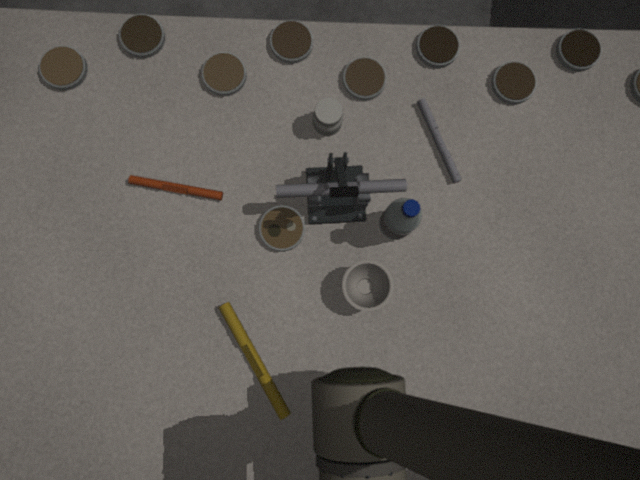

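View pics/a_wrist.png

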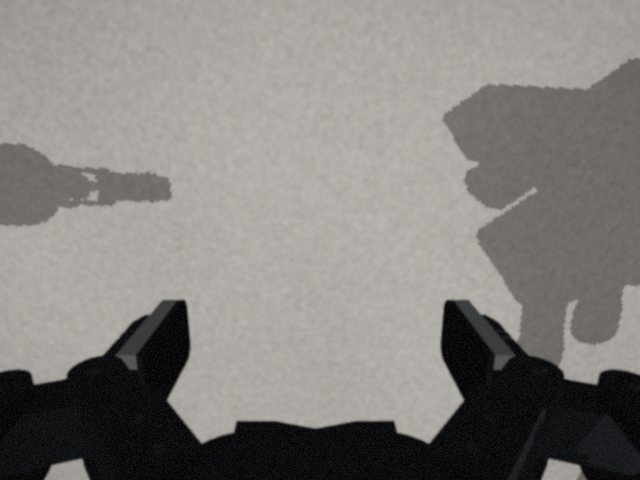

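```bash
cat > h.py <<'E'
from rig import status, imaging
import cv2, numpy as np
def cam(n,st=None):
    m=imaging.camera_model(n);K=np.array(m["K"]);D=np.array(m["distortion"],float)
    if n=="wrist":
        T=np.array(m["tool_from_camera"]);R=np.array(st["tool_rot"]);p=np.array(st["position"])
        return K,D,R@T[:3,3]+p,R@T[:3,:3]
    return K,D,np.array(m["position"]),np.array(m["rotation"])
def ray(c,uv):
    K,D,p,R=c
    u=cv2.undistortPoints(np.array([[uv]],float),K,D)[0,0]
    d=R@np.array([u[0],u[1],1]);return p,d/np.linalg.norm(d)
def onz(c,uv,z):
    p,d=ray(c,uv);return p+d*(z-p[2])/d[2]
def tri(rays):
    A=np.zeros((3,3));b=np.zeros(3)
    for p,d in rays:
        M=np.eye(3)-np.outer(d,d);A+=M;b+=M@p
    return np.linalg.solve(A,b)
def proj(c,P):
    K,D,p,R=c
    P=np.atleast_2d(P);return cv2.projectPoints((P-p)@R,np.zeros(3),np.zeros(3),K,D)[0][:,0]
def crop(src,dst,x0,y0,x1,y1,gain=1.0):
    im=cv2.imread(src)[y0:y1,x0:x1];f=min(800/(x1-x0),600/(y1-y0))
    im=cv2.resize(im,None,fx=f,fy=f,interpolation=cv2.INTER_CUBIC)
    cv2.imwrite(dst,np.clip(im*gain,0,255).astype(np.uint8));print("scale",f)
E
python3 - <<'E'
from h import *
crop("pics/a_top.png","pics/b_top.png",260,130,420,250,1.5)
crop("pics/a_scene.png","pics/b_scene.png",200,190,360,310,1.5)
c=cam("top")
for uv in [(277,190),(406,185)]: print(onz(c,uv,.085))
E
```

```text
scale 5.0
scale 5.0
[0.58583607 0.14782554 0.085     ]
[ 0.59973875 -0.07071129  0.085     ]
```

View pics/b_top.png

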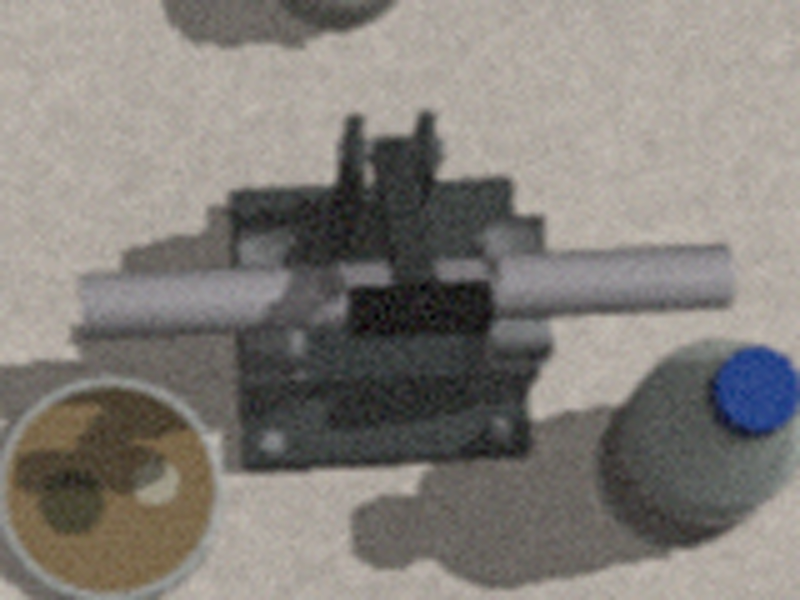

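View pics/b_scene.png

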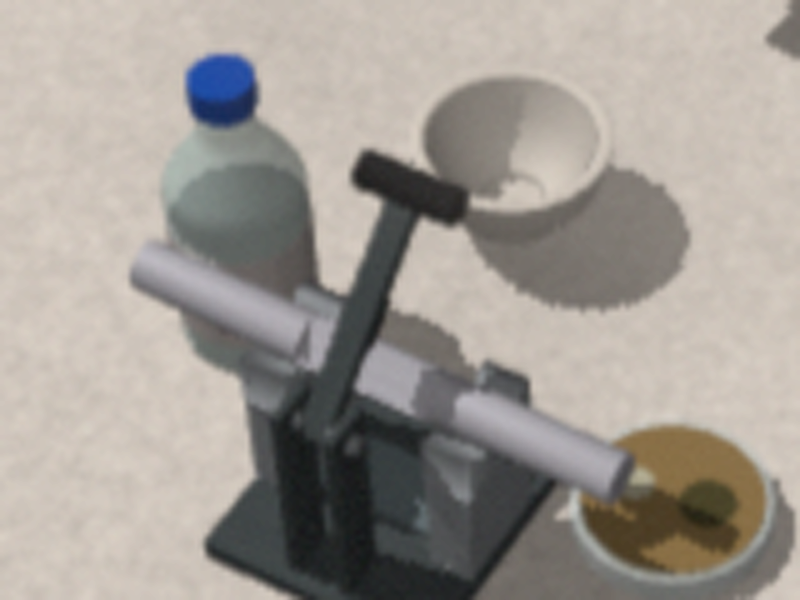

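>>> jog_arm:
  rows:
    - {"hand": 1,"dx": -2.94,"dy": -0.4,"dz": -2.25}
    - {"hand": 1,"dx": -2.94,"dy": -0.4,"dz": -2.25}
    - {"hand": 1,"dx": -2.94,"dy": -0.4,"dz": -2.25}
    - {"hand": 1,"dx": -2.94,"dy": -0.4,"dz": -2.25}
    - {"hand": 1,"dx": -2.94,"dy": -0.4,"dz": -2.25}

```text
invalid input at $.rows[0]: expected keys hand, dx, dy, dz, ax, ay, az
```

>>> jog_arm:
  rows:
    - {"hand": 1,"dx": -2.94,"dy": -0.4,"dz": -2.25}
    - {"hand": 1,"dx": -2.94,"dy": -0.4,"dz": -2.25}
    - {"hand": 1,"dx": -2.94,"dy": -0.4,"dz": -2.25}
    - {"hand": 1,"dx": -2.94,"dy": -0.4,"dz": -2.25}
    - {"hand": 1,"dx": -2.94,"dy": -0.4,"dz": -2.25}

```text
invalid input at $.rows[0]: expected keys hand, dx, dy, dz, ax, ay, az
```

>>> jog_arm:
  rows:
    - {"hand": 1,"dx": -2.94,"dz": -2.25}
    - {"hand": 1,"dx": -2.94,"dz": -2.25}
    - {"hand": 1,"dx": -2.94,"dz": -2.25}
    - {"hand": 1,"dx": -2.94,"dz": -2.25}
    - {"hand": 1,"dx": -2.94,"dz": -2.25}

```text
invalid input at $.rows[0]: expected keys hand, dx, dy, dz, ax, ay, az
```

>>> jog_arm:
  rows:
    - {"hand": 1,"dx": -2.94,"dz": -2.25}
    - {"hand": 1,"dx": -2.94,"dz": -2.25}
    - {"hand": 1,"dx": -2.94,"dz": -2.25}
    - {"hand": 1,"dx": -2.94,"dz": -2.25}
    - {"hand": 1,"dx": -2.94,"dz": -2.25}

```text
invalid input at $.rows[0]: expected keys hand, dx, dy, dz, ax, ay, az
```

>>> jog_arm:
  rows:
    - {"hand": 1,"ay": -7.1}
    - {"hand": 1,"ay": -7.1}
    - {"hand": 1,"ay": -7.1}
    - {"hand": 1,"ay": -7.1}
    - {"hand": 1,"ay": -7.1}

```text
invalid input at $.rows[0]: expected keys hand, dx, dy, dz, ax, ay, az
```

>>> jog_arm:
  rows:
    - {"hand": 1,"ay": -7.1}
    - {"hand": 1,"ay": -7.1}
    - {"hand": 1,"ay": -7.1}
    - {"hand": 1,"ay": -7.1}
    - {"hand": 1,"ay": -7.1}

```text
invalid input at $.rows[0]: expected keys hand, dx, dy, dz, ax, ay, az
```

>>> jog_arm:
  rows:
    - {"hand": 1,"ay": -7.1}
    - {"hand": 1}
    - {"hand": 1}
    - {"hand": 1}
    - {"hand": 1}

```text
invalid input at $.rows[0]: expected keys hand, dx, dy, dz, ax, ay, az
```

```bash
python3 - <<'E'
from h import *
s=status.observe()
for k in ["time_s","q","position","tool_rot","ft_force"]: print(k,np.round(s[k],3).tolist())
for n in ["wrist"]:
    im=imaging.get_image(n); cv2.imwrite(f"pics/c_{n}.png",im[:,:,::-1])
E
```

```text
time_s 0.15
q [-86.932, 21.832, 74.369, 0.001, 83.859, -12.335]
position [0.146, -0.53, 0.231]
tool_rot [[-0.964, -0.0, 0.266], [-0.266, 0.001, -0.964], [-0.0, -1.0, -0.001]]
ft_force [1.129, -0.151, 0.653]
```

View pics/c_wrist.png

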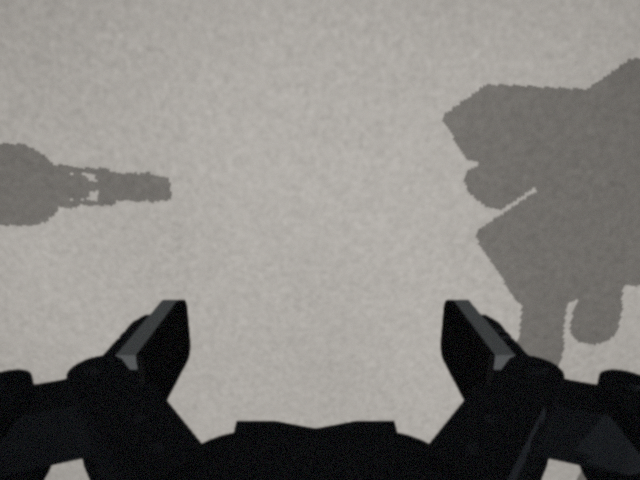

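All the rows were refused because every key is required, so the picture shows the start view with nothing moved. I'm resending them in full.

>>> jog_arm:
  rows:
    - {"hand": 1,"dx": -2.94,"dy": -0.4,"dz": -2.25,"ax": 0,"ay": 0,"az": 0}
    - {"hand": 1,"dx": -2.94,"dy": -0.4,"dz": -2.25,"ax": 0,"ay": 0,"az": 0}
    - {"hand": 1,"dx": -2.94,"dy": -0.4,"dz": -2.25,"ax": 0,"ay": 0,"az": 0}
    - {"hand": 1,"dx": -2.94,"dy": -0.4,"dz": -2.25,"ax": 0,"ay": 0,"az": 0}
    - {"hand": 1,"dx": -2.94,"dy": -0.4,"dz": -2.25,"ax": 0,"ay": 0,"az": 0}

```text
time_s: 0.62
position: [0.2586, -0.3811, 0.2514]
tool_rot: [[-0.964, -0.0, 0.265], [-0.265, 0.0, -0.964], [-0.0, -1.0, -0.0]]
ft_force: [0.1, -1.4, -0.5]
grip_width: 0.0853
```

>>> jog_arm:
  rows:
    - {"hand": 1,"dx": -2.94,"dy": -0.4,"dz": -2.25,"ax": 0,"ay": 0,"az": 0}
    - {"hand": 1,"dx": -2.94,"dy": -0.4,"dz": -2.25,"ax": 0,"ay": 0,"az": 0}
    - {"hand": 1,"dx": -2.94,"dy": -0.4,"dz": -2.25,"ax": 0,"ay": 0,"az": 0}
    - {"hand": 1,"dx": -2.94,"dy": -0.4,"dz": -2.25,"ax": 0,"ay": 0,"az": 0}
    - {"hand": 1,"dx": -2.94,"dy": -0.4,"dz": -2.25,"ax": 0,"ay": 0,"az": 0}

```text
time_s: 1.03
position: [0.3704, -0.2336, 0.2716]
tool_rot: [[-0.964, 0.0, 0.265], [-0.265, -0.0, -0.964], [-0.0, -1.0, 0.0]]
ft_force: [0.1, -0.3, -0.6]
grip_width: 0.0855
```

>>> jog_arm:
  rows:
    - {"hand": 1,"dx": -2.94,"dy": 0,"dz": -2.25,"ax": 0,"ay": 0,"az": 0}
    - {"hand": 1,"dx": -2.94,"dy": 0,"dz": -2.25,"ax": 0,"ay": 0,"az": 0}
    - {"hand": 1,"dx": -2.94,"dy": 0,"dz": -2.25,"ax": 0,"ay": 0,"az": 0}
    - {"hand": 1,"dx": -2.94,"dy": 0,"dz": -2.25,"ax": 0,"ay": 0,"az": 0}
    - {"hand": 1,"dx": -2.94,"dy": 0,"dz": -2.25,"ax": 0,"ay": 0,"az": 0}

```text
time_s: 1.45
position: [0.4823, -0.0859, 0.2713]
tool_rot: [[-0.964, -0.0, 0.266], [-0.266, -0.0, -0.964], [0.0, -1.0, 0.0]]
ft_force: [0.4, -0.9, 0.9]
grip_width: 0.0851
```

>>> jog_arm:
  rows:
    - {"hand": 1,"dx": -2.94,"dy": 0,"dz": -2.25,"ax": 0,"ay": 0,"az": 0}
    - {"hand": 1,"dx": -2.94,"dy": 0,"dz": -2.25,"ax": 0,"ay": 0,"az": 0}
    - {"hand": 1,"dx": -2.94,"dy": 0,"dz": -2.25,"ax": 0,"ay": 0,"az": 0}
    - {"hand": 1,"dx": -2.94,"dy": 0,"dz": -2.25,"ax": 0,"ay": 0,"az": 0}
    - {"hand": 1,"dx": -2.94,"dy": 0,"dz": -2.25,"ax": 0,"ay": 0,"az": 0}

```text
time_s: 1.87
position: [0.5942, 0.0616, 0.2712]
tool_rot: [[-0.964, -0.0, 0.266], [-0.266, 0.0, -0.964], [0.0, -1.0, -0.0]]
ft_force: [0.8, -1.4, 0.3]
grip_width: 0.0855
```

>>> jog_arm:
  rows:
    - {"hand": 1,"dx": 0,"dy": 0,"dz": 0,"ax": 0,"ay": -7.1,"az": 0}
    - {"hand": 1,"dx": 0,"dy": 0,"dz": 0,"ax": 0,"ay": -7.1,"az": 0}
    - {"hand": 1,"dx": 0,"dy": 0,"dz": 0,"ax": 0,"ay": -7.1,"az": 0}
    - {"hand": 1,"dx": 0,"dy": 0,"dz": 0,"ax": 0,"ay": -7.1,"az": 0}
    - {"hand": 1,"dx": 0,"dy": 0,"dz": 0,"ax": 0,"ay": -7.1,"az": 0}

```text
time_s: 2.28
position: [0.5934, 0.0599, 0.271]
tool_rot: [[-0.626, -0.001, 0.78], [-0.78, 0.0, -0.626], [0.0, -1.0, -0.001]]
ft_force: [-0.2, 0.6, 1.6]
grip_width: 0.0855
```

>>> jog_arm:
  rows:
    - {"hand": 1,"dx": 0,"dy": 0,"dz": 0,"ax": 0,"ay": -7.1,"az": 0}
    - {"hand": 1,"dx": 0,"dy": 0,"dz": 0,"ax": 0,"ay": -7.1,"az": 0}
    - {"hand": 1,"dx": 0,"dy": 0,"dz": 0,"ax": 0,"ay": -7.1,"az": 0}
    - {"hand": 1,"dx": 0,"dy": 0,"dz": 0,"ax": 0,"ay": -7.1,"az": 0}
    - {"hand": 1,"dx": 0,"dy": 0,"dz": 0,"ax": 0,"ay": -7.1,"az": 0}

```text
time_s: 2.7
position: [0.5934, 0.0598, 0.2711]
tool_rot: [[-0.057, -0.001, 0.998], [-0.998, 0.0, -0.057], [-0.0, -1.0, -0.001]]
ft_force: [0.0, -0.1, 0.2]
grip_width: 0.0853
```

>>> jog_arm:
  rows:
    - {"hand": 1,"dx": 0,"dy": 0,"dz": 0,"ax": 0,"ay": -7.1,"az": 0}
    - {"hand": 1,"dx": 0,"dy": 0,"dz": 0,"ax": 0,"ay": 0,"az": 0}
    - {"hand": 1,"dx": 0,"dy": 0,"dz": 0,"ax": 0,"ay": 0,"az": 0}
    - {"hand": 1,"dx": 0,"dy": 0,"dz": 0,"ax": 0,"ay": 0,"az": 0}
    - {"hand": 1,"dx": 0,"dy": 0,"dz": 0,"ax": 0,"ay": 0,"az": 0}

```text
time_s: 3.12
position: [0.5934, 0.0597, 0.2713]
tool_rot: [[0.059, -0.0, 0.998], [-0.998, 0.0, 0.059], [-0.0, -1.0, -0.0]]
ft_force: [1.2, 0.1, -0.6]
grip_width: 0.0857
```

```bash
python3 - <<'E'
from h import *
s=status.observe()
for k in ["time_s","q","position","tool_rot","ft_force"]: print(k,np.round(s[k],3).tolist())
for n in ["wrist"]:
    im=imaging.get_image(n); cv2.imwrite(f"pics/d_{n}.png",im[:,:,::-1])
E
```

```text
time_s 3.117
q [-5.613, 25.312, 62.068, -0.0, 92.625, -8.97]
position [0.593, 0.06, 0.271]
tool_rot [[0.059, -0.0, 0.998], [-0.998, 0.0, 0.059], [-0.0, -1.0, -0.0]]
ft_force [1.195, 0.116, -0.559]
```

View pics/d_wrist.png

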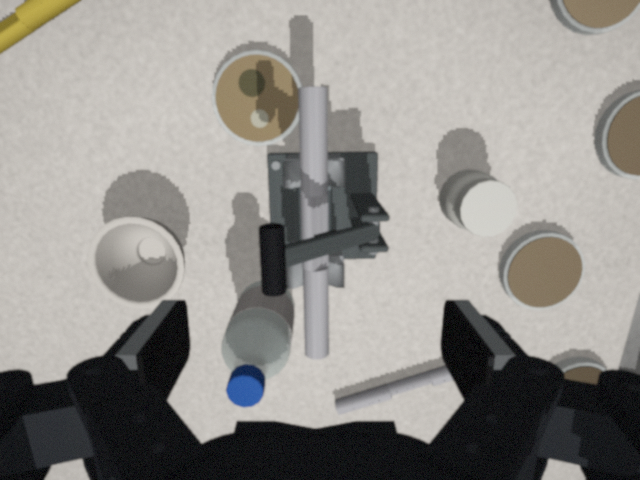

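```bash
python3 - <<'E'
from h import *
crop("pics/d_wrist.png","pics/e_wrist.png",225,70,425,220,1.4)
crop("pics/d_wrist.png","pics/e_wrist2.png",225,170,425,370,1.4)
E
```

```text
scale 4.0
scale 3.0
```

View pics/e_wrist.png

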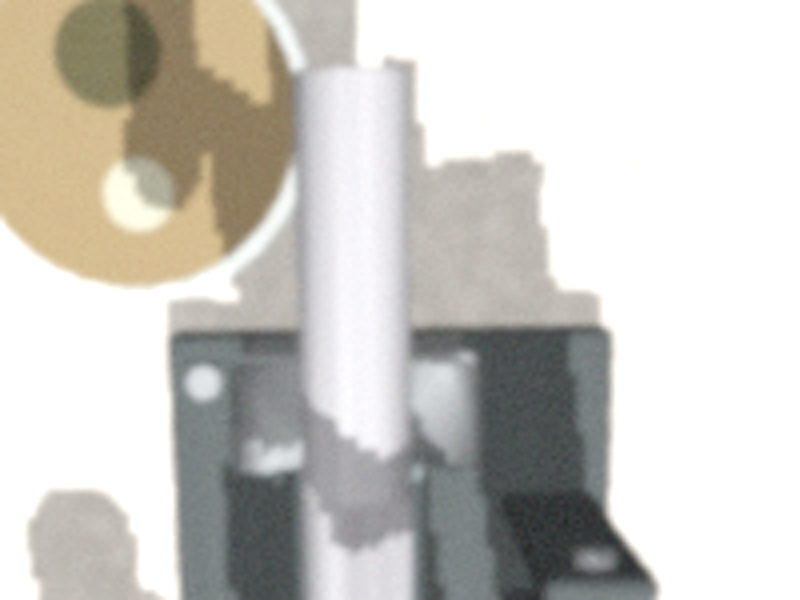

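View pics/e_wrist2.png

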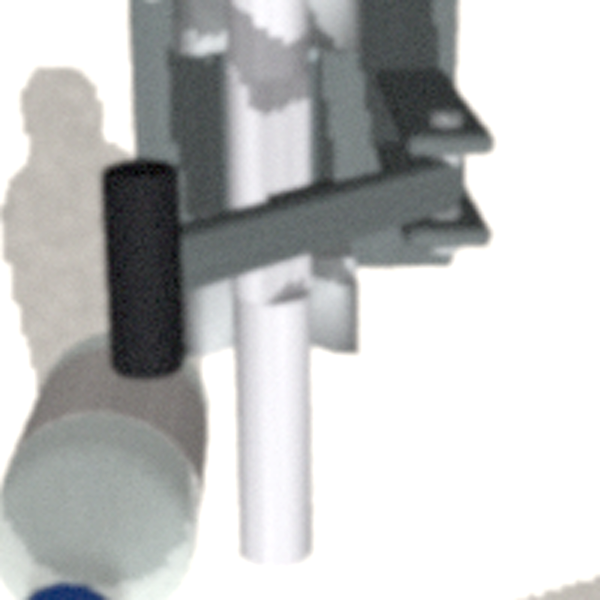

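```bash
python3 - <<'E'
from h import *
s=status.observe(); c=cam("wrist",s); t=cam("top")
for uv in [(313.75,120),(316.8,320),(313.5,87),(317,356)]: print("w",uv,onz(c,uv,.085).round(4))
for uv in [(276.3,190.8),(406.6,185.3)]: print("t",uv,onz(t,uv,.085).round(4))
im=cv2.imread("pics/d_wrist.png").astype(float).mean(2)
for a,b in [(100,150),(205,225),(262,267),(290,330)]:
    print(a,b,im[a:b,298:333].mean(0).round(0).astype(int).tolist())
E
```

```text
w (313.75, 120) [0.588 0.126 0.085]
w (316.8, 320) [ 0.6001 -0.0384  0.085 ]
w (313.5, 87) [0.5865 0.1496 0.085 ]
w (317, 356) [ 0.6024 -0.0731  0.085 ]
t (276.3, 190.8) [0.5844 0.149  0.085 ]
t (406.6, 185.3) [ 0.5992 -0.0717  0.085 ]
100 150 [128, 122, 122, 131, 141, 150, 155, 159, 163, 166, 171, 174, 177, 177, 177, 177, 177, 178, 179, 179, 176, 173, 171, 168, 164, 158, 151, 141, 133, 130, 131, 134, 136, 141, 145]
205 225 [63, 75, 89, 106, 124, 137, 148, 157, 163, 167, 169, 168, 163, 158, 153, 150, 151, 153, 155, 156, 156, 156, 156, 157, 158, 160, 160, 159, 154, 141, 116, 91, 76, 66, 59]
262 267 [124, 129, 132, 126, 121, 121, 135, 147, 156, 163, 168, 173, 173, 171, 166, 162, 160, 159, 159, 159, 157, 150, 140, 133, 133, 135, 131, 128, 135, 142, 142, 141, 138, 138, 139]
290 330 [201, 201, 201, 199, 192, 172, 146, 136, 143, 152, 157, 162, 165, 170, 174, 178, 179, 180, 179, 180, 180, 180, 178, 176, 173, 169, 164, 157, 149, 147, 162, 184, 196, 200, 200]
```

>>> jog_arm:
  rows:
    - {"hand": 1,"dx": 0,"dy": 0,"dz": 0,"ax": 0,"ay": -0.6,"az": 0}
    - {"hand": 1,"dx": -3.3,"dy": 0,"dz": 0,"ax": 0,"ay": 0,"az": 0}
    - {"hand": 1,"dx": -3.3,"dy": 1,"dz": 0,"ax": 0,"ay": 0,"az": 0}
    - {"hand": 1,"dx": 0,"dy": 4,"dz": 0,"ax": 0,"ay": 0,"az": 0}
    - {"hand": 1,"dx": 0,"dy": 4,"dz": 0,"ax": 0,"ay": 0,"az": 0}

```text
time_s: 3.58
position: [0.5891, 0.1273, 0.1818]
tool_rot: [[0.074, 0.005, 0.997], [-0.997, 0.0, 0.074], [0.0, -1.0, 0.005]]
ft_force: [1.2, -0.2, -2.1]
grip_width: 0.0854
```

>>> jog_arm:
  rows:
    - {"hand": 1,"dx": 0,"dy": 4,"dz": 0,"ax": 0,"ay": 0,"az": 0}
    - {"hand": 1,"dx": 0,"dy": 2,"dz": 0,"ax": 0,"ay": 0,"az": 0}
    - {"hand": 1,"dx": 0,"dy": 0,"dz": 0,"ax": 0,"ay": 0,"az": 0}
    - {"hand": 1,"dx": 0,"dy": 0,"dz": 0,"ax": 0,"ay": 0,"az": 0}
    - {"hand": 1,"dx": 0,"dy": 0,"dz": 0,"ax": 0,"ay": 0,"az": 0}

```text
time_s: 4.0
position: [0.5898, 0.1256, 0.1233]
tool_rot: [[0.071, 0.003, 0.997], [-0.997, 0.0, 0.071], [0.0, -1.0, 0.003]]
ft_force: [-0.3, -0.6, 0.5]
grip_width: 0.0853
```

```bash
python3 - <<'E'
from h import *
s=status.observe()
for k in ["time_s","q","position","tool_rot","ft_force"]: print(k,np.round(s[k],4).tolist())
im=imaging.get_image("wrist"); cv2.imwrite(f"pics/f_wrist.png",im[:,:,::-1])
g=im.astype(float).mean(2)
for v in (280,300,330): print(v,g[v-3:v+3,270:360].mean(0).astype(int).tolist())
E
```

```text
time_s 4.0
q [0.7847, 32.2726, 75.1641, 0.0012, 72.366, -3.3079]
position [0.5898, 0.1256, 0.1233]
tool_rot [[0.0714, 0.0034, 0.9974], [-0.9975, 0.0001, 0.0714], [0.0002, -1.0, 0.0034]]
ft_force [-0.2828, -0.5698, 0.5239]
280 [77, 64, 61, 64, 68, 72, 73, 74, 73, 73, 73, 73, 74, 73, 76, 75, 83, 96, 110, 120, 129, 137, 144, 150, 154, 158, 160, 163, 165, 168, 168, 171, 174, 177, 179, 181, 182, 182, 182, 182, 181, 181, 182, 182, 183, 183, 185, 184, 184, 181, 179, 177, 177, 175, 173, 171, 168, 166, 162, 156, 150, 144, 136, 123, 104, 84, 77, 73, 73, 73, 73, 74, 75, 76, 76, 76, 76, 77, 79, 78, 71, 61, 58, 55, 57, 55, 57, 57, 56, 56]
300 [79, 79, 76, 75, 76, 77, 77, 75, 76, 76, 77, 77, 76, 76, 78, 75, 81, 93, 107, 120, 128, 137, 144, 152, 156, 158, 161, 164, 165, 169, 169, 171, 174, 177, 180, 182, 183, 184, 183, 182, 183, 182, 182, 182, 183, 184, 185, 184, 183, 182, 179, 177, 176, 174, 173, 170, 166, 163, 160, 154, 149, 141, 131, 116, 99, 84, 80, 79, 77, 76, 77, 78, 78, 76, 76, 75, 77, 76, 77, 78, 78, 78, 74, 71, 62, 58, 57, 58, 56, 57]
330 [74, 78, 77, 79, 80, 81, 84, 87, 89, 92, 93, 95, 96, 98, 99, 102, 103, 106, 112, 119, 127, 136, 144, 150, 156, 160, 164, 165, 167, 169, 170, 172, 174, 178, 181, 183, 184, 185, 185, 184, 184, 183, 183, 182, 182, 182, 183, 183, 182, 180, 179, 177, 176, 174, 170, 166, 163, 159, 156, 150, 143, 136, 129, 130, 139, 146, 149, 149, 151, 151, 150, 147, 145, 145, 144, 136, 125, 115, 112, 110, 108, 104, 101, 99, 96, 94, 94, 99, 104, 101]
```

View pics/f_wrist.png

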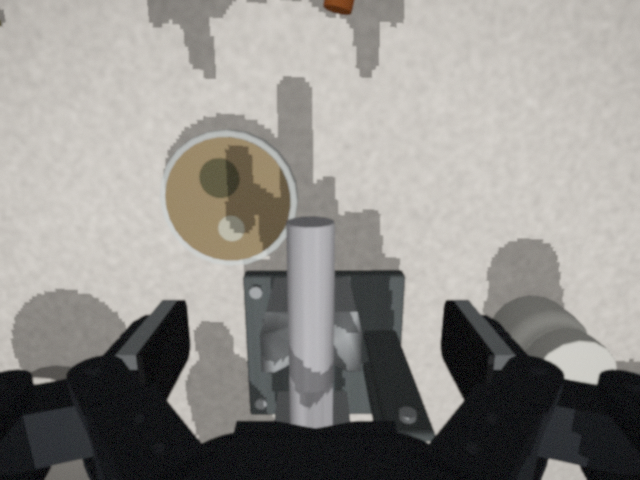

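>>> jog_arm:
  rows:
    - {"hand": 1,"dx": 0,"dy": 1.5,"dz": -0.2,"ax": 0,"ay": 0,"az": 0}
    - {"hand": 1,"dx": 0,"dy": 1.5,"dz": 0,"ax": 0,"ay": 0,"az": 0}
    - {"hand": 1,"dx": 0,"dy": 1.5,"dz": 0,"ax": 0,"ay": 0,"az": 0}
    - {"hand": 1,"dx": 0,"dy": 1.4,"dz": 0,"ax": 0,"ay": 0,"az": 0}
    - {"hand": 1,"dx": 0,"dy": 0,"dz": 0,"ax": 0,"ay": 0,"az": 0}

```text
time_s: 4.47
position: [0.5864, 0.1253, 0.0617]
tool_rot: [[0.071, -0.001, 0.997], [-0.997, -0.0, 0.071], [-0.0, -1.0, -0.001]]
ft_force: [-0.5, 0.1, -0.1]
grip_width: 0.0856
```

>>> jog_arm:
  rows:
    - {"hand": 0.4,"dx": 0,"dy": 0,"dz": 0,"ax": 0,"ay": 0,"az": 0}
    - {"hand": 0.4,"dx": 0,"dy": 0,"dz": 0,"ax": 0,"ay": 0,"az": 0}
    - {"hand": 0.4,"dx": 0,"dy": 0,"dz": 0,"ax": 0,"ay": 0,"az": 0}
    - {"hand": 0.4,"dx": 0,"dy": 0,"dz": 0,"ax": 0,"ay": 0,"az": 0}
    - {"hand": 0.4,"dx": 0,"dy": 0,"dz": 0,"ax": 0,"ay": 0,"az": 0}

```text
time_s: 4.88
position: [0.587, 0.1255, 0.0631]
tool_rot: [[0.071, 0.001, 0.997], [-0.997, 0.0, 0.071], [0.0, -1.0, 0.001]]
ft_force: [-0.4, 1.1, 0.1]
grip_width: 0.0343
```

```bash
python3 - <<'E'
from h import *
s=status.observe()
for k in ["time_s","q","position","tool_rot","ft_force","grip_width"]: print(k,np.round(s[k],4).tolist())
im=imaging.get_image("wrist"); cv2.imwrite(f"pics/g_wrist.png",im[:,:,::-1])
E
```

```text
time_s 4.8833
q [0.7758, 36.0335, 79.4408, 0.0002, 64.4558, -3.3224]
position [0.587, 0.1255, 0.0631]
tool_rot [[0.0715, 0.0012, 0.9974], [-0.9974, 0.0, 0.0715], [0.0001, -1.0, 0.0012]]
ft_force [-0.4279, 1.0917, 0.1434]
grip_width 0.0343
```

View pics/g_wrist.png

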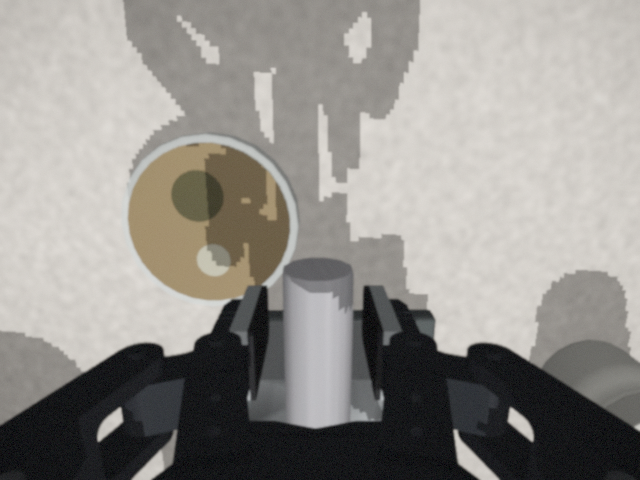

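>>> jog_arm:
  rows:
    - {"hand": 0.4,"dx": 0,"dy": 0,"dz": 0.07,"ax": 0,"ay": 0,"az": 0}
    - {"hand": 0,"dx": 0,"dy": 0,"dz": 0,"ax": 0,"ay": 0,"az": 0}
    - {"hand": 0,"dx": 0,"dy": 0,"dz": 0,"ax": 0,"ay": 0,"az": 0}
    - {"hand": 0,"dx": 0,"dy": 0,"dz": 0,"ax": 0,"ay": 0,"az": 0}
    - {"hand": 0,"dx": 0,"dy": 0,"dz": 0,"ax": 0,"ay": 0,"az": 0}
  newtons: 40

```text
time_s: 5.35
position: [0.5877, 0.1255, 0.0625]
tool_rot: [[0.071, 0.001, 0.997], [-0.997, 0.0, 0.071], [0.0, -1.0, 0.001]]
ft_force: [0.8, 0.1, 1.4]
grip_width: 0.0208
```

```bash
python3 - <<'E'
from h import *
s=status.observe()
for k in ["time_s","position","tool_rot","ft_force","wrist_torque","grip_width"]: print(k,np.round(s[k],4).tolist())
E
```

```text
time_s 5.35
position [0.5877, 0.1255, 0.0625]
tool_rot [[0.0715, 0.0008, 0.9974], [-0.9974, 0.0001, 0.0715], [0.0, -1.0, 0.0008]]
ft_force [0.8316, 0.0693, 1.3933]
wrist_torque [0.0137, -0.1596, 0.0201]
grip_width 0.0208
```

>>> jog_arm:
  rows:
    - {"hand": 0,"dx": 0,"dy": -0.003,"dz": 0.118,"ax": 3,"ay": 0,"az": 0}
    - {"hand": 0,"dx": 0,"dy": -0.003,"dz": 0.118,"ax": 3,"ay": 0,"az": 0}
    - {"hand": 0,"dx": 0,"dy": -0.003,"dz": 0.118,"ax": 3,"ay": 0,"az": 0}
    - {"hand": 0,"dx": 0,"dy": -0.003,"dz": 0.118,"ax": 3,"ay": 0,"az": 0}
    - {"hand": 0,"dx": 0,"dy": 0,"dz": 0,"ax": 0,"ay": 0,"az": 0}

```text
time_s: 5.77
position: [0.5921, 0.1259, 0.0632]
tool_rot: [[0.072, 0.211, 0.975], [-0.997, 0.015, 0.07], [0.0, -0.977, 0.211]]
ft_force: [3.7, -0.3, 0.5]
grip_width: 0.0208
```

```bash
cat > st.py <<'E'
from h import *
s=status.observe()
R=np.array(s["tool_rot"]);p=np.array(s["position"])
for k in ["time_s","position","tool_rot","ft_force","wrist_torque","grip_width"]: print(k,np.round(s[k],4).tolist())
print("axis pt",(p-0.0225*R[:,1]).round(4),"tilt",np.degrees(np.arctan2(R[2,2],-R[2,1])).round(2), "head",np.degrees(np.arctan2(R[0,0],-R[1,0])).round(2), "tiltx",np.degrees(R[2,0]).round(2),"q",np.round(s["q"],1))
E
python3 st.py
```

```text
time_s 5.7667
position [0.5921, 0.1259, 0.0632]
tool_rot [[0.0719, 0.2106, 0.9749], [-0.9974, 0.0149, 0.0703], [0.0003, -0.9774, 0.2112]]
ft_force [3.655, -0.2649, 0.4976]
wrist_torque [0.0625, -0.4344, 0.1127]
grip_width 0.0208
axis pt [0.5873 0.1255 0.0852] tilt 12.19 head 4.12 tiltx 0.02 q [ 0.5 32.6 88.   1.  47.2 -4.3]
```

>>> jog_arm:
  rows:
    - {"hand": 0,"dx": 0,"dy": -0.003,"dz": 0.118,"ax": 3,"ay": 0,"az": 0}
    - {"hand": 0,"dx": 0,"dy": -0.003,"dz": 0.118,"ax": 3,"ay": 0,"az": 0}
    - {"hand": 0,"dx": 0,"dy": -0.003,"dz": 0.118,"ax": 3,"ay": 0,"az": 0}
    - {"hand": 0,"dx": 0,"dy": -0.003,"dz": 0.118,"ax": 3,"ay": 0,"az": 0}
    - {"hand": 0,"dx": 0,"dy": 0,"dz": 0,"ax": 0,"ay": 0,"az": 0}

```text
time_s: 6.18
position: [0.5966, 0.1262, 0.0644]
tool_rot: [[0.072, 0.407, 0.911], [-0.997, 0.029, 0.066], [0.0, -0.913, 0.408]]
ft_force: [3.4, 0.1, 1.6]
grip_width: 0.0206
```

```bash
python3 st.py
```

```text
time_s 6.1833
position [0.5966, 0.1262, 0.0644]
tool_rot [[0.0717, 0.407, 0.9106], [-0.9974, 0.0291, 0.0655], [0.0001, -0.913, 0.4081]]
ft_force [3.3807, 0.119, 1.6026]
wrist_torque [0.0795, -0.2513, 0.1041]
grip_width 0.0206
axis pt [0.5875 0.1255 0.085 ] tilt 24.08 head 4.11 tiltx 0.01 q [ 0.1 30.6 96.3  3.3 29.1 -6.5]
```

>>> jog_arm:
  rows:
    - {"hand": 0.5,"dx": 0,"dy": 0,"dz": 0,"ax": 0,"ay": 0,"az": 0}
    - {"hand": 0.5,"dx": 0,"dy": 0,"dz": 0,"ax": 0,"ay": 0,"az": 0}
    - {"hand": 0.5,"dx": 0,"dy": 0,"dz": 0,"ax": 0,"ay": 0,"az": 0}
    - {"hand": 0.5,"dx": 0,"dy": -0.012,"dz": -0.235,"ax": -6,"ay": 0,"az": 0}
    - {"hand": 0.5,"dx": 0,"dy": -0.012,"dz": -0.235,"ax": -6,"ay": 0,"az": 0}

```text
time_s: 6.6
position: [0.5908, 0.1257, 0.0628]
tool_rot: [[0.071, 0.2, 0.977], [-0.997, 0.014, 0.07], [0.0, -0.98, 0.201]]
ft_force: [-0.5, 1.0, -0.3]
grip_width: 0.0427
```

>>> jog_arm:
  rows:
    - {"hand": 0.5,"dx": 0,"dy": -0.012,"dz": -0.235,"ax": -6,"ay": 0,"az": 0}
    - {"hand": 0.5,"dx": 0,"dy": -0.012,"dz": -0.235,"ax": -6,"ay": 0,"az": 0}
    - {"hand": 0.5,"dx": 0,"dy": 0,"dz": 0,"ax": 0,"ay": 0,"az": 0}
    - {"hand": 0.5,"dx": 0,"dy": 0,"dz": 0,"ax": 0,"ay": 0,"az": 0}
    - {"hand": 0.5,"dx": 0,"dy": 0,"dz": 0,"ax": 0,"ay": 0,"az": 0}

```text
time_s: 7.02
position: [0.5869, 0.1256, 0.0618]
tool_rot: [[0.072, 0.001, 0.997], [-0.997, 0.0, 0.072], [-0.0, -1.0, 0.001]]
ft_force: [-0.1, 0.4, -0.5]
grip_width: 0.0426
```

```bash
python3 st.py
```

```text
time_s 7.0167
position [0.5869, 0.1256, 0.0618]
tool_rot [[0.0716, 0.0007, 0.9974], [-0.9974, 0.0001, 0.0716], [-0.0001, -1.0, 0.0007]]
ft_force [-0.1089, 0.3801, -0.4656]
wrist_torque [0.0032, 0.0295, -0.0088]
grip_width 0.0426
axis pt [0.5869 0.1256 0.0843] tilt 0.04 head 4.11 tiltx -0.0 q [ 0.8 36.1 79.5  0.  64.3 -3.3]
```

>>> jog_arm:
  rows:
    - {"hand": 0.4,"dx": 0,"dy": -0.07,"dz": 0.06,"ax": 0,"ay": 0,"az": 0}
    - {"hand": 0,"dx": 0,"dy": 0,"dz": 0,"ax": 0,"ay": 0,"az": 0}
    - {"hand": 0,"dx": 0,"dy": 0,"dz": 0,"ax": 0,"ay": 0,"az": 0}
    - {"hand": 0,"dx": 0,"dy": 0,"dz": 0,"ax": 0,"ay": 0,"az": 0}
    - {"hand": 0,"dx": 0,"dy": 0,"dz": 0,"ax": 0,"ay": 0,"az": 0}

```text
time_s: 7.43
position: [0.5878, 0.1256, 0.0632]
tool_rot: [[0.072, 0.0, 0.997], [-0.997, 0.0, 0.072], [-0.0, -1.0, 0.0]]
ft_force: [-1.5, -0.0, 2.7]
grip_width: 0.0207
```

>>> jog_arm:
  rows:
    - {"hand": 0,"dx": 0,"dy": -0.003,"dz": 0.118,"ax": 3,"ay": 0,"az": 0}
    - {"hand": 0,"dx": 0,"dy": -0.003,"dz": 0.118,"ax": 3,"ay": 0,"az": 0}
    - {"hand": 0,"dx": 0,"dy": -0.003,"dz": 0.118,"ax": 3,"ay": 0,"az": 0}
    - {"hand": 0,"dx": 0,"dy": -0.003,"dz": 0.118,"ax": 3,"ay": 0,"az": 0}
    - {"hand": 0,"dx": 0,"dy": -0.003,"dz": 0.118,"ax": 3,"ay": 0,"az": 0}

```text
time_s: 7.85
position: [0.5935, 0.126, 0.0639]
tool_rot: [[0.072, 0.26, 0.963], [-0.997, 0.019, 0.069], [0.0, -0.965, 0.261]]
ft_force: [-1.7, 0.2, 1.5]
grip_width: 0.0202
```

>>> jog_arm:
  rows:
    - {"hand": 0,"dx": 0,"dy": 0,"dz": 0.06,"ax": 1.5,"ay": 0,"az": 0}
    - {"hand": 0,"dx": 0,"dy": 0,"dz": 0,"ax": 0,"ay": 0,"az": 0}
    - {"hand": 0,"dx": 0,"dy": 0,"dz": 0,"ax": 0,"ay": 0,"az": 0}
    - {"hand": 0.5,"dx": 0,"dy": 0,"dz": 0,"ax": 0,"ay": 0,"az": 0}
    - {"hand": 0.5,"dx": 0,"dy": 0,"dz": 0,"ax": 0,"ay": 0,"az": 0}

```text
time_s: 8.27
position: [0.5948, 0.126, 0.0639]
tool_rot: [[0.072, 0.283, 0.956], [-0.997, 0.02, 0.069], [0.0, -0.959, 0.284]]
ft_force: [-0.5, -0.4, 0.0]
grip_width: 0.0423
```

```bash
python3 st.py
```

```text
time_s 8.2667
position [0.5948, 0.126, 0.0639]
tool_rot [[0.0715, 0.2831, 0.9564], [-0.9974, 0.0202, 0.0686], [0.0001, -0.9589, 0.2838]]
ft_force [-0.479, -0.3534, 0.0293]
wrist_torque [-0.0349, 0.0654, -0.0117]
grip_width 0.0423
axis pt [0.5884 0.1255 0.0854] tilt 16.49 head 4.1 tiltx 0.0 q [ 0.4 31.8 90.9  1.6 40.9 -4.8]
```

>>> jog_arm:
  rows:
    - {"hand": 0.8,"dx": 0,"dy": -1,"dz": 0,"ax": 0,"ay": 0,"az": 0}
    - {"hand": 1,"dx": 0,"dy": -2,"dz": 0,"ax": 0,"ay": 0,"az": 0}
    - {"hand": 1,"dx": 0,"dy": -3,"dz": 0,"ax": 0,"ay": 0,"az": 0}
    - {"hand": 1,"dx": 0,"dy": -3,"dz": 0,"ax": 0,"ay": 0,"az": 0}
    - {"hand": 1,"dx": 0,"dy": 0,"dz": 0,"ax": -5.5,"ay": 0,"az": 0}

```text
time_s: 8.68
position: [0.5676, 0.1245, 0.156]
tool_rot: [[0.072, 0.196, 0.978], [-0.997, 0.014, 0.071], [0.0, -0.98, 0.197]]
ft_force: [0.8, 0.8, 0.5]
grip_width: 0.0854
```

>>> jog_arm:
  rows:
    - {"hand": 1,"dx": 0,"dy": 0,"dz": 0,"ax": -5.5,"ay": 0,"az": 0}
    - {"hand": 1,"dx": 0,"dy": 0,"dz": 0,"ax": -5.5,"ay": 0,"az": 0}
    - {"hand": 1,"dx": 1.8,"dy": 0,"dz": 1.9,"ax": 0,"ay": 0,"az": 0}
    - {"hand": 1,"dx": 0,"dy": 0,"dz": 0,"ax": 0,"ay": 0,"az": 0}
    - {"hand": 1,"dx": 0,"dy": 0,"dz": 0,"ax": 0,"ay": 0,"az": 0}

```text
time_s: 9.1
position: [0.5897, 0.107, 0.1503]
tool_rot: [[0.07, 0.0, 0.998], [-0.998, -0.0, 0.07], [0.0, -1.0, 0.0]]
ft_force: [-1.0, -0.1, -0.1]
grip_width: 0.0855
```

```bash
python3 st.py; python3 - <<'E'
from h import *
im=imaging.get_image("wrist"); cv2.imwrite(f"pics/i_wrist.png",im[:,:,::-1])
crop("pics/i_wrist.png","pics/i_crop.png",230,270,390,420,1.3)
E
```

```text
time_s 9.1
position [0.5897, 0.107, 0.1503]
tool_rot [[0.0703, 0.0002, 0.9975], [-0.9975, -0.0, 0.0703], [0.0, -1.0, 0.0002]]
ft_force [-1.031, -0.0744, -0.1422]
wrist_torque [0.0143, 0.0302, 0.001]
grip_width 0.0855
axis pt [0.5897 0.107  0.1728] tilt 0.01 head 4.03 tiltx 0.0 q [-1.  30.5 73.6 -0.  75.9 -5.1]
scale 4.0
```

View pics/i_wrist.png

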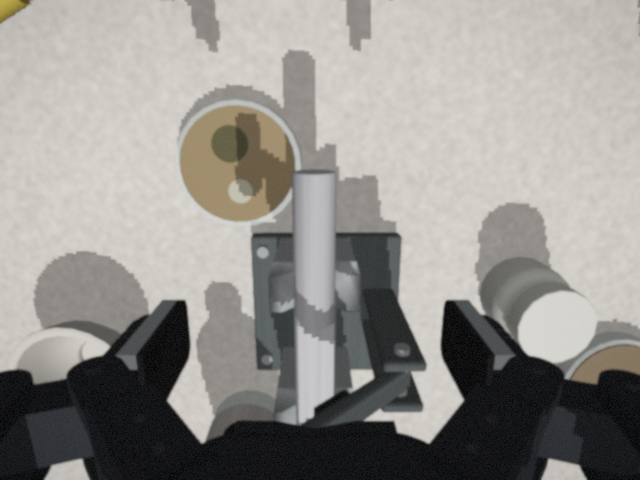

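View pics/i_crop.png

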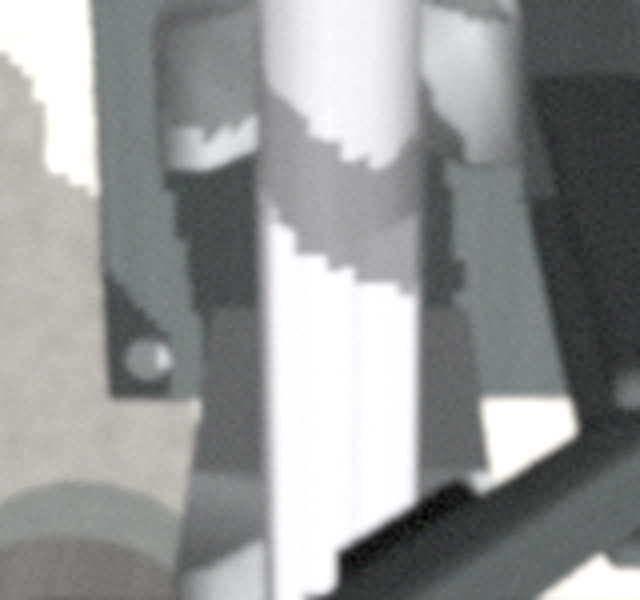

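```bash
python3 - <<'E'
from h import *
im=cv2.imread("pics/i_wrist.png").astype(float).mean(2)
for a,b in [(190,230),(270,285),(325,329),(345,360),(365,380),(380,395)]:
    print(a,b,im[a:b,288:342].mean(0).round(0).astype(int).tolist())
g=im[270:420,285:350]
g=np.clip((g-100)*2.2,0,255).astype(np.uint8)
cv2.imwrite("pics/j.png",cv2.resize(g,None,fx=4,fy=4,interpolation=cv2.INTER_NEAREST))
im=cv2.imread("pics/d_wrist.png").astype(float).mean(2)
g=im[180:300,285:350]
g=np.clip((g-100)*2.2,0,255).astype(np.uint8)
cv2.imwrite("pics/j2.png",cv2.resize(g,None,fx=5,fy=5,interpolation=cv2.INTER_NEAREST))
E
```

```text
190 230 [151, 153, 151, 142, 125, 114, 120, 132, 142, 148, 152, 155, 159, 163, 167, 172, 176, 179, 180, 180, 182, 183, 186, 188, 188, 189, 190, 191, 191, 191, 190, 189, 188, 188, 188, 187, 186, 184, 182, 180, 176, 172, 167, 161, 155, 148, 139, 132, 133, 138, 141, 141, 142, 142]
270 285 [104, 105, 106, 107, 106, 105, 109, 122, 139, 150, 156, 160, 163, 166, 170, 174, 177, 181, 184, 185, 186, 188, 190, 192, 192, 191, 190, 191, 190, 190, 189, 189, 188, 188, 188, 187, 184, 181, 178, 175, 170, 165, 158, 152, 145, 137, 133, 139, 149, 153, 153, 153, 154, 154]
325 329 [60, 62, 60, 61, 62, 72, 93, 120, 141, 162, 176, 180, 172, 163, 154, 142, 131, 127, 127, 129, 129, 130, 130, 131, 132, 130, 128, 128, 126, 126, 125, 124, 125, 124, 127, 126, 125, 124, 123, 123, 124, 125, 125, 127, 127, 120, 103, 83, 71, 64, 61, 60, 60, 61]
345 360 [77, 77, 77, 78, 77, 79, 89, 107, 132, 158, 181, 192, 196, 197, 198, 197, 196, 196, 197, 198, 199, 200, 200, 200, 200, 200, 199, 199, 197, 195, 194, 194, 195, 197, 199, 200, 199, 199, 198, 198, 198, 197, 197, 196, 191, 172, 136, 98, 80, 76, 77, 76, 76, 77]
365 380 [79, 80, 80, 78, 78, 79, 85, 100, 124, 149, 174, 189, 196, 197, 197, 197, 197, 196, 197, 198, 198, 200, 201, 201, 200, 200, 199, 199, 197, 195, 194, 194, 195, 198, 200, 200, 200, 199, 198, 198, 197, 197, 197, 196, 189, 167, 129, 95, 82, 80, 80, 80, 79, 79]
380 395 [90, 90, 90, 89, 89, 89, 92, 102, 118, 140, 166, 186, 194, 197, 197, 198, 197, 196, 196, 197, 199, 200, 200, 201, 200, 200, 199, 198, 196, 194, 193, 194, 196, 198, 200, 200, 200, 199, 198, 198, 197, 197, 196, 194, 186, 161, 123, 92, 83, 80, 77, 73, 69, 67]
```

View pics/j.png

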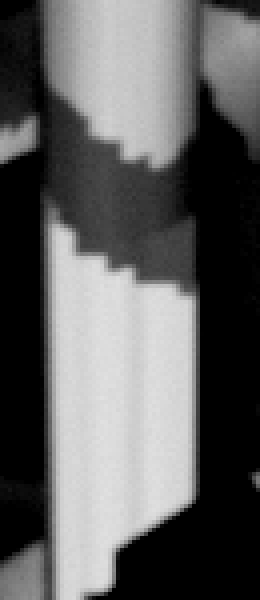

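View pics/j2.png

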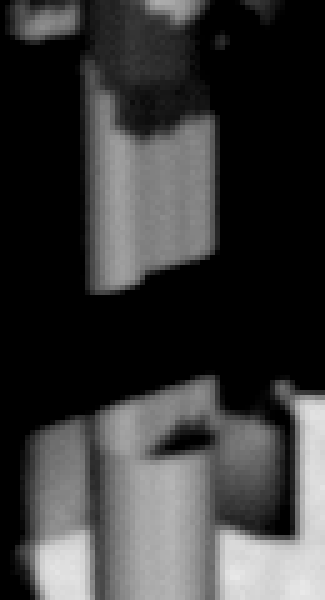

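>>> jog_arm:
  rows:
    - {"hand": 1,"dx": 0,"dy": -2.0,"dz": 0,"ax": 0,"ay": 0,"az": 0}
    - {"hand": 1,"dx": 0,"dy": 0,"dz": 0,"ax": 0,"ay": 0,"az": -5}
    - {"hand": 1,"dx": 0,"dy": 0,"dz": 0,"ax": 0,"ay": 0,"az": -5}
    - {"hand": 1,"dx": 0,"dy": 0,"dz": 0,"ax": 0,"ay": 0,"az": -5}
    - {"hand": 1,"dx": 0,"dy": 0,"dz": 0,"ax": 0,"ay": 0,"az": -5}

```text
time_s: 9.57
position: [0.5886, 0.108, 0.1714]
tool_rot: [[0.067, 0.027, 0.997], [-0.936, -0.345, 0.072], [0.346, -0.938, 0.002]]
ft_force: [0.5, 0.7, -0.0]
grip_width: 0.0855
```

>>> jog_arm:
  rows:
    - {"hand": 1,"dx": 0,"dy": 0,"dz": 0,"ax": 0,"ay": 0,"az": -5}
    - {"hand": 1,"dx": 0,"dy": 0,"dz": 0,"ax": 0,"ay": 0,"az": -5}
    - {"hand": 1,"dx": 0,"dy": 0,"dz": 0,"ax": 0,"ay": 0,"az": -5}
    - {"hand": 1,"dx": 0,"dy": 0,"dz": 0,"ax": 0,"ay": 0,"az": -5}
    - {"hand": 1,"dx": 0,"dy": 0,"dz": 0,"ax": 0,"ay": 0,"az": 0}

```text
time_s: 9.98
position: [0.5877, 0.1095, 0.1688]
tool_rot: [[0.059, 0.046, 0.997], [-0.762, -0.644, 0.075], [0.645, -0.764, -0.003]]
ft_force: [0.2, 1.0, -1.5]
grip_width: 0.0856
```

>>> jog_arm:
  rows:
    - {"hand": 1,"dx": 0,"dy": 0,"dz": 0,"ax": 0,"ay": 0,"az": 0}
    - {"hand": 1,"dx": 0,"dy": 0,"dz": 0,"ax": 0,"ay": 0,"az": 0}
    - {"hand": 1,"dx": 0,"dy": 0,"dz": 0,"ax": 0,"ay": 0,"az": 0}
    - {"hand": 1,"dx": 0,"dy": 0,"dz": 0,"ax": 0,"ay": 0,"az": 0}
    - {"hand": 1,"dx": 0,"dy": 0,"dz": 0,"ax": 0,"ay": 0,"az": 0}

```text
time_s: 10.4
position: [0.5893, 0.107, 0.1708]
tool_rot: [[0.053, 0.046, 0.998], [-0.765, -0.64, 0.07], [0.642, -0.767, 0.001]]
ft_force: [-1.2, -0.3, 0.1]
grip_width: 0.0858
```

```bash
python3 st.py; python3 - <<'E'
from h import *
im=imaging.get_image("wrist"); cv2.imwrite(f"pics/k_wrist.png",im[:,:,::-1])
E
```

```text
time_s 10.4
position [0.5893, 0.107, 0.1708]
tool_rot [[0.0535, 0.0459, 0.9975], [-0.7647, -0.6405, 0.0705], [0.6421, -0.7666, 0.0009]]
ft_force [-1.1691, -0.3405, 0.0743]
wrist_torque [0.2989, 0.0036, 0.0012]
grip_width 0.0858
axis pt [0.5882 0.1214 0.188 ] tilt 0.07 head 4.0 tiltx 36.79 q [ 14.6  36.3  69.5 -39.4  84.5  18.2]
```

View pics/k_wrist.png

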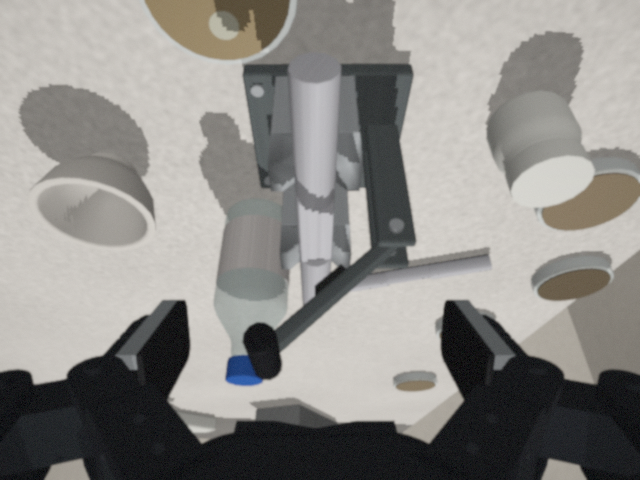

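```bash
python3 - <<'E'
from h import *
crop("pics/k_wrist.png","pics/k_crop.png",275,170,375,310,1.3)
E
```

```text
scale 4.285714285714286
```

View pics/k_crop.png

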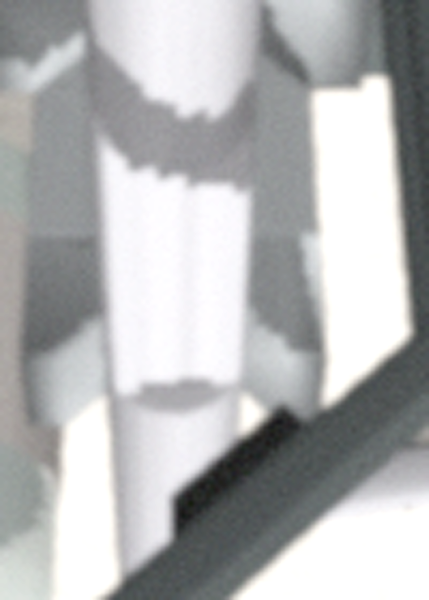

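```bash
cat > flat.py <<'E'
from h import *
import sys
# bar center & direction
C=np.array([0.593,0.038,0.085]);Y=np.array([-0.0705,0.9975,0]);X=np.array([0.9975,0.0705,0])
def lip(c,uvs,yh=-0.03):
    out=[]
    for uv in uvs:
        p,d=ray(c,uv);q=p+d*(((C+yh*Y)-p)@Y)/(d@Y);out.append([(q-C)@X,q[2]-.085])
    out=np.array(out)*1000
    e=out[-1]-out[0];print(out.round(1).tolist(),"phi",np.degrees(np.arctan2(-e[1],e[0])).round(2),"w",np.linalg.norm(e).round(1))
E
python3 - <<'E'
from flat import *
s=status.observe();c=cam("wrist",s)
f=600/140
L=lambda x,y:(275+x/f-.5+.5/f,170+y/f-.5+.5/f)
lip(c,[L(125,390),L(238,380)])
lip(c,[L(130,390),L(233,381)])
im=cv2.imread("pics/k_wrist.png").astype(int).mean(2)
for v in range(255,270): print(v,im[v,298:336].round().astype(int).tolist())
E
```

```text
[[-7.0, 5.2], [10.7, 3.4]] phi 5.82 w 17.8
[[-6.2, 5.2], [9.9, 3.6]] phi 5.75 w 16.2
255 [159, 149, 143, 161, 182, 192, 193, 195, 193, 192, 192, 193, 193, 196, 197, 195, 197, 194, 192, 191, 189, 190, 192, 194, 197, 195, 196, 195, 194, 194, 192, 190, 182, 164, 150, 149, 149, 150]
256 [160, 145, 141, 159, 181, 190, 192, 194, 193, 191, 193, 193, 195, 197, 197, 195, 195, 195, 192, 191, 189, 189, 192, 194, 196, 195, 195, 193, 193, 193, 192, 190, 179, 161, 148, 145, 148, 149]
257 [160, 146, 138, 158, 182, 190, 193, 193, 192, 191, 191, 191, 193, 193, 196, 195, 193, 191, 187, 181, 179, 179, 182, 183, 185, 188, 189, 192, 193, 190, 192, 187, 174, 156, 147, 144, 145, 148]
258 [156, 144, 138, 157, 180, 190, 193, 194, 191, 187, 183, 182, 184, 185, 186, 185, 184, 180, 170, 160, 154, 154, 158, 159, 160, 167, 176, 186, 187, 186, 183, 178, 166, 149, 140, 140, 142, 142]
259 [156, 144, 136, 152, 180, 190, 192, 192, 187, 177, 162, 159, 159, 158, 159, 160, 160, 158, 146, 136, 132, 133, 136, 134, 137, 144, 158, 168, 172, 170, 169, 164, 153, 143, 139, 137, 139, 142]
260 [156, 144, 133, 146, 173, 185, 188, 
[... 1209 characters left out ...]
 165, 163, 163, 161, 161, 165, 170, 173, 179, 181, 181, 180, 179, 173, 170, 163, 159, 165, 185, 199, 203, 199, 186]
267 [198, 184, 157, 132, 134, 142, 152, 155, 159, 165, 171, 174, 172, 175, 175, 178, 178, 180, 180, 178, 180, 182, 184, 185, 183, 183, 184, 177, 173, 169, 161, 157, 166, 184, 200, 203, 194, 176]
268 [200, 186, 161, 138, 136, 143, 150, 154, 158, 165, 171, 175, 175, 177, 179, 182, 182, 186, 186, 187, 188, 186, 184, 187, 184, 183, 181, 179, 176, 166, 161, 158, 167, 185, 197, 195, 177, 145]
269 [200, 191, 164, 137, 134, 144, 149, 153, 159, 163, 171, 174, 176, 178, 181, 183, 184, 186, 186, 189, 188, 187, 186, 186, 186, 183, 181, 178, 175, 166, 161, 159, 169, 183, 189, 176, 144, 102]
```

>>> jog_arm:
  rows:
    - {"hand": 1,"dx": 0,"dy": 0,"dz": 0,"ax": 0,"ay": 0,"az": 6.7}
    - {"hand": 1,"dx": 0,"dy": 0,"dz": 0,"ax": 0,"ay": 0,"az": 6.7}
    - {"hand": 1,"dx": 0,"dy": 0,"dz": 0,"ax": 0,"ay": 0,"az": 6.7}
    - {"hand": 1,"dx": 0,"dy": 0,"dz": 0,"ax": 0,"ay": 0,"az": 6.7}
    - {"hand": 1,"dx": 0,"dy": 0,"dz": 0,"ax": 0,"ay": 0,"az": 6.7}

```text
time_s: 10.87
position: [0.5896, 0.1077, 0.1714]
tool_rot: [[0.071, 0.011, 0.997], [-0.992, -0.107, 0.072], [0.107, -0.994, 0.003]]
ft_force: [-0.2, 0.8, -0.2]
grip_width: 0.0853
```

>>> jog_arm:
  rows:
    - {"hand": 1,"dx": 0,"dy": 0,"dz": 0,"ax": 0,"ay": 0,"az": 6.5}
    - {"hand": 1,"dx": -1.9,"dy": 0,"dz": 0,"ax": 0,"ay": 0,"az": 0}
    - {"hand": 1,"dx": 0,"dy": 2.5,"dz": 0,"ax": 0,"ay": 0,"az": 0}
    - {"hand": 1,"dx": 0,"dy": 2,"dz": 0,"ax": 0,"ay": 0,"az": 0}
    - {"hand": 1,"dx": 0,"dy": 0,"dz": 0,"ax": 0,"ay": 0,"az": 0}

```text
time_s: 11.28
position: [0.5861, 0.1262, 0.1218]
tool_rot: [[0.071, -0.006, 0.997], [-0.997, 0.0, 0.071], [-0.001, -1.0, -0.006]]
ft_force: [0.2, -0.4, -0.8]
grip_width: 0.0851
```

```bash
python3 st.py
```

```text
time_s 11.2833
position [0.5861, 0.1262, 0.1218]
tool_rot [[0.0711, -0.0064, 0.9975], [-0.9975, 0.0001, 0.0711], [-0.0006, -1.0, -0.0064]]
ft_force [0.154, -0.4447, -0.7704]
wrist_torque [-0.0014, 0.0229, 0.0355]
grip_width 0.0851
axis pt [0.5862 0.1262 0.1443] tilt -0.37 head 4.08 tiltx -0.03 q [ 0.8 32.3 75.5  0.  72.6 -3.2]
```

>>> jog_arm:
  rows:
    - {"hand": 0.6,"dx": 0,"dy": 2,"dz": 0,"ax": 0,"ay": 0,"az": 0}
    - {"hand": 0.6,"dx": 0,"dy": 2,"dz": 0,"ax": 0,"ay": 0,"az": 0}
    - {"hand": 0.6,"dx": 0,"dy": 1.8,"dz": 0,"ax": 0,"ay": 0,"az": 0}
    - {"hand": 0.5,"dx": 0,"dy": 0,"dz": 0,"ax": 0,"ay": 0,"az": 0}
    - {"hand": 0.5,"dx": 0,"dy": 0,"dz": 0,"ax": 0,"ay": 0,"az": 0}

```text
time_s: 11.7
position: [0.5881, 0.1264, 0.0679]
tool_rot: [[0.071, -0.0, 0.997], [-0.997, 0.0, 0.071], [-0.0, -1.0, -0.0]]
ft_force: [0.0, 0.5, 0.6]
grip_width: 0.0426
```

```bash
python3 st.py
```

```text
time_s 11.7
position [0.5881, 0.1264, 0.0679]
tool_rot [[0.0714, -0.0002, 0.9974], [-0.9974, 0.0001, 0.0714], [-0.0001, -1.0, -0.0002]]
ft_force [0.0072, 0.4859, 0.65]
wrist_torque [-0.0291, 0.0067, 0.0036]
grip_width 0.0426
axis pt [0.5881 0.1264 0.0904] tilt -0.01 head 4.09 tiltx -0.0 q [ 0.9 35.8 78.9  0.  65.3 -3.2]
```

Now I'll lower 5 mm, grip and roll another 5°.

>>> jog_arm:
  rows:
    - {"hand": 0.5,"dx": 0,"dy": 0.5,"dz": 0,"ax": 0,"ay": 0,"az": 0}
    - {"hand": 0,"dx": 0,"dy": 0,"dz": 0,"ax": 0,"ay": 0,"az": 0}
    - {"hand": 0,"dx": 0,"dy": 0,"dz": 0,"ax": 0,"ay": 0,"az": 0}
    - {"hand": 0,"dx": 0,"dy": 0,"dz": 0,"ax": 0,"ay": 0,"az": 0}
    - {"hand": 0,"dx": 0,"dy": 0,"dz": 0,"ax": 0,"ay": 0,"az": 0}

```text
time_s: 12.12
position: [0.5879, 0.1266, 0.063]
tool_rot: [[0.072, 0.001, 0.997], [-0.997, 0.0, 0.072], [0.0, -1.0, 0.001]]
ft_force: [-2.7, 0.2, 3.6]
grip_width: 0.0213
```

>>> jog_arm:
  rows:
    - {"hand": 0,"dx": 0,"dy": 0,"dz": 0.098,"ax": 2.5,"ay": 0,"az": 0}
    - {"hand": 0,"dx": 0,"dy": 0,"dz": 0.098,"ax": 2.5,"ay": 0,"az": 0}
    - {"hand": 0,"dx": 0,"dy": 0,"dz": 0,"ax": 0,"ay": 0,"az": 0}
    - {"hand": 0,"dx": 0,"dy": 0,"dz": 0,"ax": 0,"ay": 0,"az": 0}
    - {"hand": 0,"dx": 0,"dy": 0,"dz": 0,"ax": 0,"ay": 0,"az": 0}

```text
time_s: 12.53
position: [0.5898, 0.1268, 0.0628]
tool_rot: [[0.071, 0.086, 0.994], [-0.997, 0.006, 0.071], [-0.0, -0.996, 0.087]]
ft_force: [-3.2, 0.7, 6.0]
grip_width: 0.0206
```

```bash
python3 st.py
```

```text
time_s 12.5333
position [0.5898, 0.1268, 0.0628]
tool_rot [[0.0714, 0.0864, 0.9937], [-0.9974, 0.0064, 0.0711], [-0.0002, -0.9962, 0.0866]]
ft_force [-3.1635, 0.6724, 5.9566]
wrist_torque [-0.0113, 0.4752, -0.0636]
grip_width 0.0206
axis pt [0.5879 0.1266 0.0852] tilt 4.97 head 4.1 tiltx -0.01 q [ 0.8 34.6 82.8  0.4 57.7 -3.5]
```

>>> jog_arm:
  rows:
    - {"hand": 0.6,"dx": 0,"dy": 0,"dz": 0,"ax": 0,"ay": 0,"az": 0}
    - {"hand": 0.6,"dx": 0,"dy": 0,"dz": 0,"ax": 0,"ay": 0,"az": 0}
    - {"hand": 0.8,"dx": 0,"dy": -2,"dz": 0,"ax": 0,"ay": 0,"az": 0}
    - {"hand": 1,"dx": 0,"dy": -4,"dz": 0,"ax": 0,"ay": 0,"az": 0}
    - {"hand": 1,"dx": 0,"dy": -4.1,"dz": 0,"ax": 0,"ay": 0,"az": 0}

```text
time_s: 12.95
position: [0.5803, 0.1259, 0.1625]
tool_rot: [[0.071, 0.083, 0.994], [-0.997, 0.006, 0.071], [-0.0, -0.997, 0.083]]
ft_force: [0.5, 0.3, 0.5]
grip_width: 0.0796
```

>>> jog_arm:
  rows:
    - {"hand": 1,"dx": 0,"dy": 0,"dz": 0.9,"ax": -5,"ay": 0,"az": 0}
    - {"hand": 1,"dx": 2.7,"dy": 0,"dz": 0,"ax": 0,"ay": 0,"az": 0}
    - {"hand": 1,"dx": 0,"dy": 0,"dz": 0,"ax": 0,"ay": 0,"az": -6.5}
    - {"hand": 1,"dx": 0,"dy": 0,"dz": 0,"ax": 0,"ay": 0,"az": -6.5}
    - {"hand": 1,"dx": 0,"dy": 0,"dz": 0,"ax": 0,"ay": 0,"az": -6.5}

```text
time_s: 13.37
position: [0.5927, 0.0987, 0.1642]
tool_rot: [[0.065, 0.025, 0.998], [-0.939, -0.338, 0.069], [0.339, -0.941, 0.002]]
ft_force: [-0.0, 0.5, 0.2]
grip_width: 0.0853
```

>>> jog_arm:
  rows:
    - {"hand": 1,"dx": 0,"dy": 0,"dz": 0,"ax": 0,"ay": 0,"az": -6.5}
    - {"hand": 1,"dx": 0,"dy": 0,"dz": 0,"ax": 0,"ay": 0,"az": -6.5}
    - {"hand": 1,"dx": 0,"dy": 0,"dz": 0,"ax": 0,"ay": 0,"az": -6.5}
    - {"hand": 1,"dx": 0,"dy": 0,"dz": 0,"ax": 0,"ay": 0,"az": -6.5}
    - {"hand": 1,"dx": 0,"dy": 0,"dz": 0,"ax": 0,"ay": 0,"az": 0}

```text
time_s: 13.78
position: [0.5911, 0.1017, 0.1607]
tool_rot: [[0.056, 0.05, 0.997], [-0.695, -0.715, 0.075], [0.716, -0.698, -0.006]]
ft_force: [0.1, 0.7, -1.1]
grip_width: 0.0857
```

>>> jog_arm:
  rows:
    - {"hand": 1,"dx": 0,"dy": 0,"dz": 0,"ax": 0,"ay": 0,"az": 0}
    - {"hand": 1,"dx": 0,"dy": 0,"dz": 0,"ax": 0,"ay": 0,"az": 0}
    - {"hand": 1,"dx": 0,"dy": 0,"dz": 0,"ax": 0,"ay": 0,"az": 0}
    - {"hand": 1,"dx": 0,"dy": 0,"dz": 0,"ax": 0,"ay": 0,"az": 0}
    - {"hand": 1,"dx": 0,"dy": 0,"dz": 0,"ax": 0,"ay": 0,"az": 0}

```text
time_s: 14.2
position: [0.5921, 0.0991, 0.1643]
tool_rot: [[0.049, 0.051, 0.998], [-0.7, -0.711, 0.07], [0.712, -0.702, 0.001]]
ft_force: [0.7, 0.1, 0.2]
grip_width: 0.0853
```

```bash
python3 st.py; python3 - <<'E'
from h import *
im=imaging.get_image("wrist"); cv2.imwrite(f"pics/l_wrist.png",im[:,:,::-1])
crop("pics/l_wrist.png","pics/l_crop.png",255,150,395,340,1.3)
E
```

```text
time_s 14.2
position [0.5921, 0.0991, 0.1643]
tool_rot [[0.0485, 0.0509, 0.9975], [-0.7001, -0.7106, 0.0703], [0.7124, -0.7017, 0.0012]]
ft_force [0.7188, 0.062, 0.1536]
wrist_torque [0.3385, 0.0464, -0.0001]
grip_width 0.0853
axis pt [0.5909 0.1151 0.1801] tilt 0.1 head 3.96 tiltx 40.82 q [ 15.5  38.2  70.  -44.5  85.1  20.9]
scale 3.1578947368421053
```

View pics/l_wrist.png

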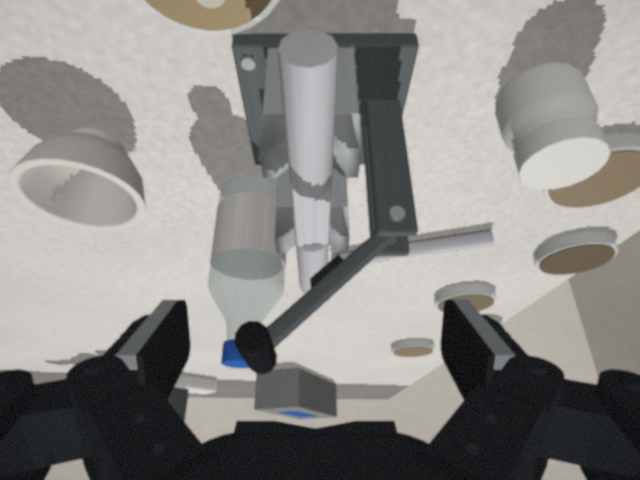

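View pics/l_crop.png

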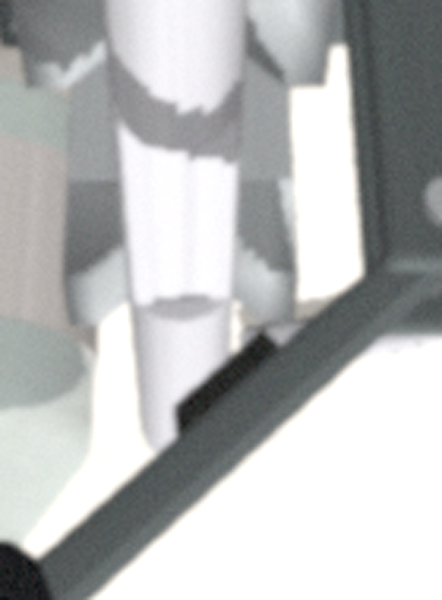

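```bash
cat > ch.py <<'E'
from flat import *
def chord(png,s,u0,u1,v0,v1,lv=163):
    c=cam("wrist",s);im=cv2.imread(png).astype(float).mean(2);pts=[]
    for u in range(u0,u1):
        col=im[v0:v1,u];k=np.argmax(col<lv)
        if k>0: pts.append((u,v0+k-1+(col[k-1]-lv)/(col[k-1]-col[k])))
    pts=np.array(pts);print(pts[:,1].round(1).tolist())
    f=np.polyfit(pts[:,0],pts[:,1],1);r=pts[:,1]-np.polyval(f,pts[:,0]);print("slope",f[0],"rms",r.std())
    lip(c,[(u,np.polyval(f,u)) for u in (u0,u1-1)])
E
python3 - <<'E'
from ch import *
s=status.observe()
im=cv2.imread("pics/l_wrist.png").astype(float).mean(2)
for v in range(238,254): print(v,im[v,295:333].round().astype(int).tolist())
for a,b in [(300,327),(303,325),(306,322)]: chord("pics/l_wrist.png",s,a,b,236,252)
E
```

```text
238 [149, 158, 178, 191, 194, 194, 196, 193, 194, 194, 195, 196, 198, 199, 198, 197, 195, 196, 194, 192, 192, 196, 195, 198, 199, 198, 198, 196, 196, 194, 193, 191, 182, 165, 152, 149, 153, 154]
239 [148, 159, 178, 192, 195, 195, 194, 192, 193, 193, 196, 198, 199, 199, 198, 198, 196, 195, 192, 191, 192, 194, 197, 199, 198, 198, 196, 198, 195, 194, 195, 191, 182, 162, 149, 148, 151, 153]
240 [150, 157, 178, 193, 195, 194, 195, 194, 194, 194, 195, 197, 200, 198, 196, 197, 194, 196, 194, 192, 191, 194, 196, 198, 198, 197, 197, 196, 195, 195, 194, 193, 179, 161, 146, 144, 148, 150]
241 [150, 154, 175, 190, 194, 194, 195, 195, 193, 193, 194, 197, 198, 198, 197, 197, 196, 192, 190, 190, 192, 193, 195, 196, 197, 196, 196, 196, 195, 195, 194, 190, 179, 158, 143, 141, 146, 147]
242 [150, 152, 173, 187, 194, 194, 195, 195, 192, 193, 193, 194, 198, 196, 197, 194, 191, 186, 182, 180, 182, 182, 185, 187, 187, 189, 192, 193, 195, 194, 193, 188, 178, 155, 143, 140, 141, 143]
243 [147, 148, 170, 186, 194, 196, 194, 193, 189, 182, 183, 185, 187, 187, 185, 182, 174, 164, 157, 156, 155, 157, 158, 160, 
[... 2054 characters left out ...]
, 243.8, 243.9, 243.9, 244.0, 244.0, 243.8, 243.5, 243.0, 242.7, 242.7, 242.7, 242.8, 242.8, 242.9, 242.9, 243.3, 243.9, 244.4, 244.7, 244.8, 244.8, 244.8]
slope -0.047127901376421935 rms 1.003447872270381
[[-6.9, 4.8], [9.8, 3.9]] phi 2.95 w 16.7
[245.1, 244.1, 243.8, 243.9, 243.9, 244.0, 244.0, 243.8, 243.5, 243.0, 242.7, 242.7, 242.7, 242.8, 242.8, 242.9, 242.9, 243.3, 243.9, 244.4, 244.7, 244.8]
slope -0.013720906246021838 rms 0.722852661001319
[[-5.0, 4.2], [8.5, 4.0]] phi 0.79 w 13.5
[243.9, 243.9, 244.0, 244.0, 243.8, 243.5, 243.0, 242.7, 242.7, 242.7, 242.8, 242.8, 242.9, 242.9, 243.3, 243.9]
slope -0.061208611138772864 rms 0.42927124873778877
[[-3.1, 4.2], [6.6, 3.5]] phi 3.86 w 9.7
```

>>> jog_arm:
  rows:
    - {"hand": 1,"dx": 0,"dy": 0,"dz": 0,"ax": 0,"ay": 0,"az": 6.5}
    - {"hand": 1,"dx": 0,"dy": 0,"dz": 0,"ax": 0,"ay": 0,"az": 6.5}
    - {"hand": 1,"dx": 0,"dy": 0,"dz": 0,"ax": 0,"ay": 0,"az": 6.5}
    - {"hand": 1,"dx": 0,"dy": 0,"dz": 0,"ax": 0,"ay": 0,"az": 6.5}
    - {"hand": 1,"dx": 0,"dy": 0,"dz": 0,"ax": 0,"ay": 0,"az": 6.5}

```text
time_s: 14.67
position: [0.5923, 0.1, 0.1649]
tool_rot: [[0.069, 0.019, 0.997], [-0.973, -0.219, 0.072], [0.219, -0.976, 0.003]]
ft_force: [-0.4, 0.4, -0.1]
grip_width: 0.0852
```

>>> jog_arm:
  rows:
    - {"hand": 1,"dx": 0,"dy": 0,"dz": 0,"ax": 0,"ay": 0,"az": 6.5}
    - {"hand": 1,"dx": 0,"dy": 0,"dz": 0,"ax": 0,"ay": 0,"az": 6.5}
    - {"hand": 1,"dx": -0.8,"dy": 1.4,"dz": -0.2,"ax": 0,"ay": 0,"az": 0}
    - {"hand": 1,"dx": 0,"dy": 0,"dz": 0,"ax": 0,"ay": 0,"az": 0}
    - {"hand": 1,"dx": 0,"dy": 0,"dz": 0,"ax": 0,"ay": 0,"az": 0}

```text
time_s: 15.08
position: [0.589, 0.1074, 0.1496]
tool_rot: [[0.072, -0.001, 0.997], [-0.997, -0.001, 0.072], [0.0, -1.0, -0.001]]
ft_force: [-0.8, -0.8, 0.8]
grip_width: 0.0849
```

>>> jog_arm:
  rows:
    - {"hand": 1,"dx": 0,"dy": 0,"dz": 0,"ax": 0,"ay": 0,"az": 0}
    - {"hand": 1,"dx": 0,"dy": 0,"dz": 0,"ax": 0,"ay": 0,"az": 0}
    - {"hand": 1,"dx": 0,"dy": 0,"dz": 0,"ax": 0,"ay": 0,"az": 0}
    - {"hand": 1,"dx": 0,"dy": 0,"dz": 0,"ax": 0,"ay": 0,"az": 0}
    - {"hand": 1,"dx": 0,"dy": 0,"dz": 0,"ax": 0,"ay": 0,"az": 0}

```text
time_s: 15.5
position: [0.5894, 0.1078, 0.1498]
tool_rot: [[0.072, 0.0, 0.997], [-0.997, -0.0, 0.072], [0.0, -1.0, 0.0]]
ft_force: [0.1, 0.0, -0.1]
grip_width: 0.0856
```

```bash
python3 st.py; python3 - <<'E'
from h import *
im=imaging.get_image("wrist"); cv2.imwrite(f"pics/m_wrist.png",im[:,:,::-1])
im=cv2.imread("pics/m_wrist.png").astype(float).mean(2)
for a,b in [(190,230),(270,285),(345,360),(365,380),(380,395)]:
    print(a,b,im[a:b,288:342].mean(0).round(0).astype(int).tolist())
crop("pics/m_wrist.png","pics/m_crop.png",230,270,390,420,1.3)
E
```

```text
time_s 15.5
position [0.5894, 0.1078, 0.1498]
tool_rot [[0.072, 0.0003, 0.9974], [-0.9974, -0.0001, 0.072], [0.0001, -1.0, 0.0003]]
ft_force [0.1286, 0.0419, -0.1334]
wrist_torque [0.0492, 0.0032, 0.0072]
grip_width 0.0856
axis pt [0.5894 0.1078 0.1723] tilt 0.02 head 4.13 tiltx 0.01 q [-0.9 30.5 73.7 -0.  75.8 -5.1]
190 230 [148, 151, 153, 149, 134, 114, 113, 126, 137, 144, 149, 152, 156, 161, 166, 171, 175, 177, 178, 179, 180, 182, 185, 187, 188, 188, 189, 191, 191, 191, 190, 189, 189, 189, 189, 188, 187, 185, 183, 181, 178, 173, 169, 164, 159, 153, 145, 134, 131, 136, 140, 141, 141, 141]
270 285 [102, 103, 104, 105, 105, 102, 103, 116, 134, 146, 153, 157, 160, 164, 168, 173, 178, 181, 182, 183, 186, 187, 190, 191, 191, 191, 190, 191, 191, 191, 191, 190, 190, 190, 189, 187, 185, 182, 179, 176, 172, 167, 161, 155, 149, 141, 132, 130, 138, 144, 145, 144, 145, 146]
345 360 [75, 74, 74, 75, 75, 77, 84, 102, 127, 157, 182, 194, 197, 197, 198, 197, 197, 197, 198, 199, 200, 200, 201, 201, 201, 201, 201, 200, 198, 195, 194, 194, 196, 198, 200, 201, 200, 200, 199, 198, 198, 195, 192, 190, 186, 171, 139, 103, 82, 76, 75, 74, 75, 75]
365 380 [79, 79, 79, 80, 79, 78, 83, 97, 121, 151, 178, 192, 197, 198, 198, 197, 197, 197, 197, 199, 200, 201, 202, 201, 201, 201, 201, 199, 197, 195, 194, 194, 196, 199, 201, 201, 201, 200, 199, 199, 198, 198, 198, 197, 190, 169, 132, 97, 82, 80, 78, 80, 79, 78]
380 395 [87, 87, 87, 86, 86, 85, 88, 97, 116, 144, 172, 190, 196, 197, 198, 198, 197, 196, 196, 198, 199, 200, 201, 201, 201, 201, 200, 199, 197, 195, 194, 194, 196, 199, 201, 201, 201, 201, 200, 199, 198, 198, 197, 195, 187, 163, 126, 97, 87, 85, 83, 81, 80, 77]
scale 4.0
```

View pics/m_crop.png

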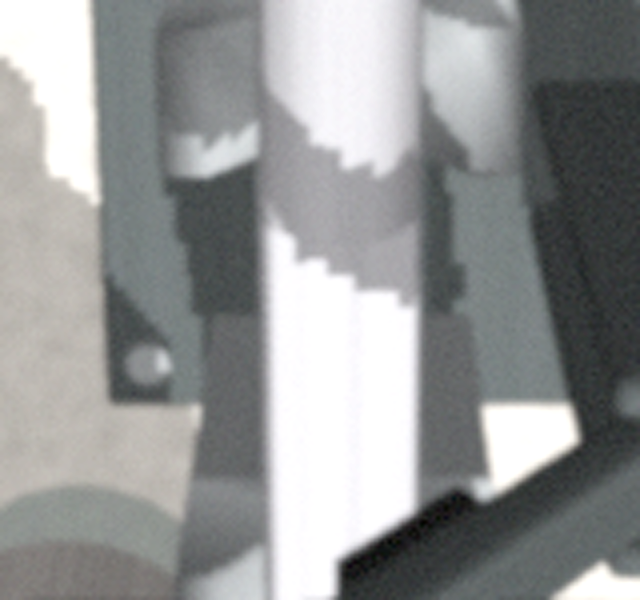

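>>> jog_arm:
  rows:
    - {"hand": 1,"dx": 1.8,"dy": -1.7,"dz": -0.1,"ax": 0,"ay": 0,"az": 0}
    - {"hand": 1,"dx": 0,"dy": 0,"dz": 0,"ax": 0,"ay": 0,"az": -6.5}
    - {"hand": 1,"dx": 0,"dy": 0,"dz": 0,"ax": 0,"ay": 0,"az": -6.5}
    - {"hand": 1,"dx": 0,"dy": 0,"dz": 0,"ax": 0,"ay": 0,"az": -6.5}
    - {"hand": 1,"dx": 0,"dy": 0,"dz": 0,"ax": 0,"ay": 0,"az": -6.5}

```text
time_s: 15.97
position: [0.59, 0.0895, 0.1678]
tool_rot: [[0.063, 0.034, 0.997], [-0.894, -0.442, 0.071], [0.443, -0.896, 0.003]]
ft_force: [0.2, -0.1, -0.5]
grip_width: 0.0851
```

>>> jog_arm:
  rows:
    - {"hand": 1,"dx": 0,"dy": 0,"dz": 0,"ax": 0,"ay": 0,"az": -6.5}
    - {"hand": 1,"dx": 0,"dy": 0,"dz": 0,"ax": 0,"ay": 0,"az": -6.5}
    - {"hand": 1,"dx": 0,"dy": 0,"dz": 0,"ax": 0,"ay": 0,"az": -6.5}
    - {"hand": 1,"dx": 0,"dy": 0,"dz": 0,"ax": 0,"ay": 0,"az": -6.5}
    - {"hand": 1,"dx": 0,"dy": 0,"dz": 0,"ax": 0,"ay": 0,"az": -6.5}

```text
time_s: 16.38
position: [0.5899, 0.0903, 0.1673]
tool_rot: [[0.036, 0.063, 0.997], [-0.517, -0.853, 0.073], [0.855, -0.518, 0.002]]
ft_force: [-0.2, 0.6, -0.1]
grip_width: 0.0855
```

>>> jog_arm:
  rows:
    - {"hand": 1,"dx": 0,"dy": 0,"dz": 0,"ax": 0,"ay": 0,"az": 0}
    - {"hand": 1,"dx": 0,"dy": 0,"dz": 0,"ax": 0,"ay": 0,"az": 0}
    - {"hand": 1,"dx": 0,"dy": 0,"dz": 0,"ax": 0,"ay": 0,"az": 0}
    - {"hand": 1,"dx": 0,"dy": 0,"dz": 0,"ax": 0,"ay": 0,"az": 0}
    - {"hand": 1,"dx": 0,"dy": 0,"dz": 0,"ax": 0,"ay": 0,"az": 0}

```text
time_s: 16.8
position: [0.5899, 0.0889, 0.1678]
tool_rot: [[0.035, 0.061, 0.998], [-0.523, -0.849, 0.07], [0.852, -0.524, 0.002]]
ft_force: [-0.7, -0.8, -0.4]
grip_width: 0.0853
```

```bash
python3 st.py; python3 - <<'E'
from h import *
im=imaging.get_image("wrist"); cv2.imwrite(f"pics/n_wrist.png",im[:,:,::-1])
crop("pics/n_wrist.png","pics/n_crop.png",260,100,380,220,1.3)
E
```

```text
time_s 16.8
position [0.5899, 0.0889, 0.1678]
tool_rot [[0.035, 0.061, 0.9975], [-0.523, -0.8495, 0.0703], [0.8516, -0.5241, 0.0022]]
ft_force [-0.6849, -0.8138, -0.427]
wrist_torque [0.4041, 0.0354, 0.0191]
grip_width 0.0853
axis pt [0.5885 0.108  0.1796] tilt 0.24 head 3.83 tiltx 48.8 q [ 17.8  41.5  71.  -55.8  89.2  26.3]
scale 5.0
```

View pics/n_wrist.png

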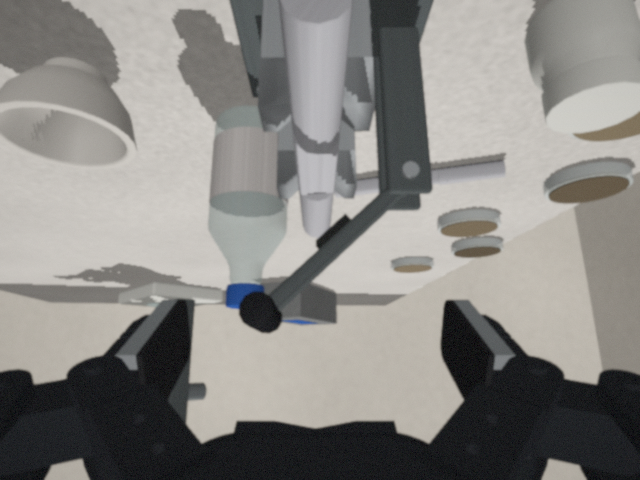

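View pics/n_crop.png

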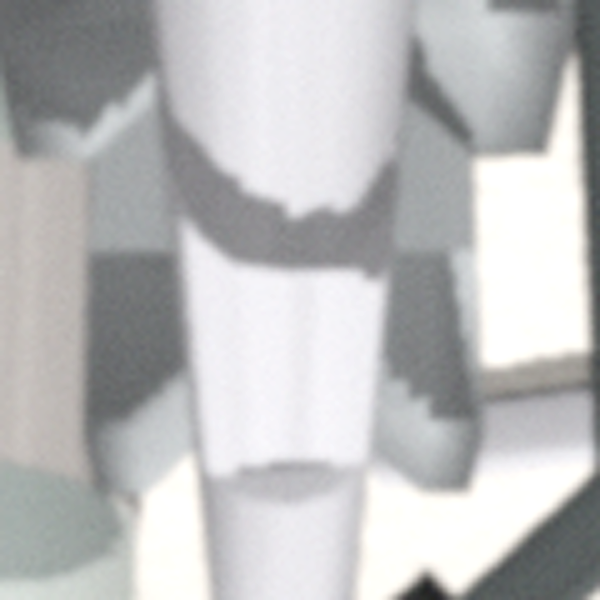

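```bash
python3 - <<'E'
from flat import *
s=status.observe();c=cam("wrist",s)
im=cv2.imread("pics/n_wrist.png").astype(int).mean(2)
for v in range(188,202): print(v,im[v,298:338].round().astype(int).tolist())
L=lambda x,y:(260+x/5-.4,100+y/5-.4)
lip(c,[L(207,475),L(362,464)])
lip(c,[L(105,488),L(470,490)],-0.052)
E
```

```text
188 [145, 139, 158, 175, 185, 187, 189, 187, 186, 186, 185, 190, 190, 190, 192, 192, 189, 189, 189, 188, 184, 185, 185, 186, 188, 192, 191, 191, 190, 188, 189, 189, 188, 187, 183, 170, 151, 141, 137, 139]
189 [149, 141, 156, 176, 186, 188, 188, 186, 187, 188, 186, 188, 189, 191, 191, 191, 190, 189, 189, 187, 185, 183, 184, 187, 188, 191, 191, 190, 191, 189, 189, 187, 187, 189, 182, 170, 150, 138, 137, 138]
190 [160, 149, 157, 174, 186, 188, 188, 187, 187, 186, 186, 186, 190, 189, 190, 189, 190, 187, 187, 186, 183, 183, 184, 184, 187, 189, 189, 189, 190, 189, 189, 188, 188, 185, 182, 167, 150, 143, 136, 136]
191 [172, 154, 156, 173, 184, 187, 188, 187, 187, 187, 185, 186, 187, 188, 187, 185, 181, 177, 178, 175, 174, 175, 173, 176, 178, 179, 182, 180, 184, 186, 187, 186, 185, 183, 178, 165, 154, 146, 143, 139]
192 [179, 159, 153, 170, 184, 188, 188, 187, 185, 181, 176, 177, 179, 179, 176, 169, 157, 154, 151, 152, 150, 150, 152, 154, 153, 156, 158, 162, 172, 179, 179, 178, 177, 175, 170, 163, 156, 157, 152, 148]
193 [183, 161, 149, 167, 179, 185, 186, 186, 180, 169, 156, 155, 155, 156, 
[... 1159 characters left out ...]
[194, 177, 148, 132, 135, 144, 146, 152, 157, 158, 160, 158, 157, 155, 155, 154, 155, 155, 151, 149, 152, 153, 155, 159, 165, 167, 170, 172, 173, 173, 170, 167, 161, 156, 161, 179, 192, 198, 200, 200]
200 [197, 181, 155, 135, 133, 145, 148, 152, 155, 161, 164, 165, 164, 164, 164, 165, 163, 163, 162, 158, 163, 162, 166, 170, 174, 175, 178, 178, 177, 174, 171, 168, 159, 157, 164, 180, 193, 197, 201, 200]
201 [197, 182, 156, 134, 135, 142, 149, 151, 156, 163, 168, 169, 170, 171, 171, 173, 174, 173, 175, 174, 174, 174, 178, 178, 181, 181, 180, 179, 179, 177, 170, 166, 160, 157, 164, 182, 194, 199, 200, 200]
[[-8.6, 5.9], [10.1, 4.6]] phi 4.21 w 18.8
[[-22.8, -1.0], [25.1, -0.6]] phi -0.47 w 48.0
```

>>> jog_arm:
  rows:
    - {"hand": 1,"dx": 0,"dy": 0,"dz": 0,"ax": 0,"ay": 0,"az": 6.5}
    - {"hand": 1,"dx": 0,"dy": 0,"dz": 0,"ax": 0,"ay": 0,"az": 6.5}
    - {"hand": 1,"dx": 0,"dy": 0,"dz": 0,"ax": 0,"ay": 0,"az": 6.5}
    - {"hand": 1,"dx": 0,"dy": 0,"dz": 0,"ax": 0,"ay": 0,"az": 6.5}
    - {"hand": 1,"dx": 0,"dy": 0,"dz": 0,"ax": 0,"ay": 0,"az": 6.5}

```text
time_s: 17.27
position: [0.59, 0.0898, 0.1681]
tool_rot: [[0.063, 0.034, 0.997], [-0.899, -0.431, 0.072], [0.433, -0.901, 0.003]]
ft_force: [-0.1, 0.4, 0.2]
grip_width: 0.0855
```

>>> jog_arm:
  rows:
    - {"hand": 1,"dx": 0,"dy": 0,"dz": 0,"ax": 0,"ay": 0,"az": 6.5}
    - {"hand": 1,"dx": 0,"dy": 0,"dz": 0,"ax": 0,"ay": 0,"az": 6.5}
    - {"hand": 1,"dx": 0,"dy": 0,"dz": 0,"ax": 0,"ay": 0,"az": 6.5}
    - {"hand": 1,"dx": 0,"dy": 0,"dz": 0,"ax": 0,"ay": 0,"az": 6.5}
    - {"hand": 1,"dx": -3.7,"dy": 0,"dz": 0,"ax": 0,"ay": 0,"az": 0}

```text
time_s: 17.68
position: [0.5897, 0.1163, 0.1679]
tool_rot: [[0.057, 0.003, 0.998], [-0.998, 0.004, 0.057], [-0.004, -1.0, 0.003]]
ft_force: [0.7, 0.5, 0.4]
grip_width: 0.0853
```

>>> jog_arm:
  rows:
    - {"hand": 0.7,"dx": 0,"dy": 3,"dz": 0,"ax": 0,"ay": 0,"az": 0}
    - {"hand": 0.7,"dx": 0,"dy": 3,"dz": 0,"ax": 0,"ay": 0,"az": 0}
    - {"hand": 0.7,"dx": 0,"dy": 0,"dz": 0,"ax": 0,"ay": 0,"az": 0}
    - {"hand": 0.7,"dx": 0,"dy": 0,"dz": 0,"ax": 0,"ay": 0,"az": 0}
    - {"hand": 0.7,"dx": 0,"dy": 0,"dz": 0,"ax": 0,"ay": 0,"az": 0}

```text
time_s: 18.1
position: [0.5879, 0.1263, 0.1086]
tool_rot: [[0.071, 0.003, 0.997], [-0.997, 0.0, 0.071], [0.0, -1.0, 0.003]]
ft_force: [-0.5, 1.0, -0.2]
grip_width: 0.0601
```

```bash
python3 st.py
```

```text
time_s 18.1
position [0.5879, 0.1263, 0.1086]
tool_rot [[0.0712, 0.0027, 0.9975], [-0.9975, 0.0002, 0.0712], [0.0, -1.0, 0.0027]]
ft_force [-0.4886, 1.0328, -0.2041]
wrist_torque [0.0555, -0.0314, 0.0103]
grip_width 0.0601
axis pt [0.5878 0.1263 0.1311] tilt 0.16 head 4.08 tiltx 0.0 q [ 0.9 33.  76.5  0.  70.3 -3.2]
```

>>> jog_arm:
  rows:
    - {"hand": 0.6,"dx": 0,"dy": 2,"dz": 0,"ax": 0,"ay": 0,"az": 0}
    - {"hand": 0.5,"dx": 0,"dy": 2,"dz": 0,"ax": 0,"ay": 0,"az": 0}
    - {"hand": 0.5,"dx": 0,"dy": 0.5,"dz": 0,"ax": 0,"ay": 0,"az": 0}
    - {"hand": 0.5,"dx": 0,"dy": 0,"dz": 0,"ax": 0,"ay": 0,"az": 0}
    - {"hand": 0.5,"dx": 0,"dy": 0,"dz": 0,"ax": 0,"ay": 0,"az": 0}

```text
time_s: 18.52
position: [0.5878, 0.1265, 0.0633]
tool_rot: [[0.071, 0.002, 0.997], [-0.997, 0.0, 0.071], [0.0, -1.0, 0.002]]
ft_force: [-0.5, -0.0, 0.2]
grip_width: 0.0425
```

```bash
python3 st.py
```

```text
time_s 18.5167
position [0.5878, 0.1265, 0.0633]
tool_rot [[0.0714, 0.0024, 0.9974], [-0.9974, 0.0001, 0.0714], [0.0001, -1.0, 0.0024]]
ft_force [-0.4743, -0.0353, 0.2473]
wrist_torque [-0.0101, -0.0298, 0.0083]
grip_width 0.0425
axis pt [0.5878 0.1264 0.0858] tilt 0.14 head 4.1 tiltx 0.01 q [ 0.9 36.1 79.3  0.  64.5 -3.2]
```

>>> jog_arm:
  rows:
    - {"hand": 0,"dx": 0,"dy": 0,"dz": 0,"ax": 0,"ay": 0,"az": 0}
    - {"hand": 0,"dx": 0,"dy": 0,"dz": 0,"ax": 0,"ay": 0,"az": 0}
    - {"hand": 0,"dx": 0,"dy": 0,"dz": 0,"ax": 0,"ay": 0,"az": 0}
    - {"hand": 0,"dx": 0,"dy": 0,"dz": 0,"ax": 0,"ay": 0,"az": 0}
    - {"hand": 0,"dx": 0,"dy": 0,"dz": 0,"ax": 0,"ay": 0,"az": 0}

```text
time_s: 18.93
position: [0.5877, 0.1266, 0.0628]
tool_rot: [[0.072, 0.003, 0.997], [-0.997, 0.0, 0.072], [0.0, -1.0, 0.003]]
ft_force: [0.4, 0.5, 5.7]
grip_width: 0.021
```

>>> jog_arm:
  rows:
    - {"hand": 0,"dx": 0,"dy": 0,"dz": 0.078,"ax": 2,"ay": 0,"az": 0}
    - {"hand": 0,"dx": 0,"dy": 0,"dz": 0.078,"ax": 2,"ay": 0,"az": 0}
    - {"hand": 0,"dx": 0,"dy": 0,"dz": 0,"ax": 0,"ay": 0,"az": 0}
    - {"hand": 0,"dx": 0,"dy": 0,"dz": 0,"ax": 0,"ay": 0,"az": 0}
    - {"hand": 0,"dx": 0,"dy": 0,"dz": 0,"ax": 0,"ay": 0,"az": 0}

```text
time_s: 19.35
position: [0.5892, 0.1267, 0.0628]
tool_rot: [[0.072, 0.072, 0.995], [-0.997, 0.005, 0.071], [0.0, -0.997, 0.072]]
ft_force: [0.4, 0.3, 6.2]
grip_width: 0.0209
```

>>> jog_arm:
  rows:
    - {"hand": 0.6,"dx": 0,"dy": 0,"dz": 0,"ax": 0,"ay": 0,"az": 0}
    - {"hand": 0.6,"dx": 0,"dy": 0,"dz": 0,"ax": 0,"ay": 0,"az": 0}
    - {"hand": 0.8,"dx": 0,"dy": -2,"dz": 0,"ax": 0,"ay": 0,"az": 0}
    - {"hand": 1,"dx": 0,"dy": -4,"dz": 0,"ax": 0,"ay": 0,"az": 0}
    - {"hand": 1,"dx": 0,"dy": -4.1,"dz": 0,"ax": 0,"ay": 0,"az": 0}

```text
time_s: 19.77
position: [0.5804, 0.126, 0.1621]
tool_rot: [[0.071, 0.065, 0.995], [-0.997, 0.005, 0.071], [-0.0, -0.998, 0.065]]
ft_force: [1.1, 0.1, 0.2]
grip_width: 0.0799
```

>>> jog_arm:
  rows:
    - {"hand": 1,"dx": 0,"dy": -0.4,"dz": 0.7,"ax": -4,"ay": 0,"az": 0}
    - {"hand": 1,"dx": 3.7,"dy": 0,"dz": 0,"ax": 0,"ay": 0,"az": -6.5}
    - {"hand": 1,"dx": 0,"dy": 0,"dz": 0,"ax": 0,"ay": 0,"az": -6.5}
    - {"hand": 1,"dx": 0,"dy": 0,"dz": 0,"ax": 0,"ay": 0,"az": -6.5}
    - {"hand": 1,"dx": 0,"dy": 0,"dz": 0,"ax": 0,"ay": 0,"az": -6.5}

```text
time_s: 20.18
position: [0.5911, 0.0891, 0.1675]
tool_rot: [[0.063, 0.033, 0.998], [-0.894, -0.442, 0.071], [0.443, -0.896, 0.002]]
ft_force: [0.4, -0.4, 0.4]
grip_width: 0.0856
```

>>> jog_arm:
  rows:
    - {"hand": 1,"dx": 0,"dy": 0,"dz": 0,"ax": 0,"ay": 0,"az": -6.5}
    - {"hand": 1,"dx": 0,"dy": 0,"dz": 0,"ax": 0,"ay": 0,"az": -6.5}
    - {"hand": 1,"dx": 0,"dy": 0,"dz": 0,"ax": 0,"ay": 0,"az": -6.5}
    - {"hand": 1,"dx": 0,"dy": 0,"dz": 0,"ax": 0,"ay": 0,"az": -6.5}
    - {"hand": 1,"dx": 0,"dy": 0,"dz": 0,"ax": 0,"ay": 0,"az": -6.5}

```text
time_s: 20.6
position: [0.5908, 0.0903, 0.1672]
tool_rot: [[0.037, 0.063, 0.997], [-0.516, -0.853, 0.073], [0.856, -0.518, 0.001]]
ft_force: [-0.3, -1.1, 0.6]
grip_width: 0.0853
```

>>> jog_arm:
  rows:
    - {"hand": 1,"dx": 0,"dy": 0,"dz": 0,"ax": 0,"ay": 0,"az": 0}
    - {"hand": 1,"dx": 0,"dy": 0,"dz": 0,"ax": 0,"ay": 0,"az": 0}
    - {"hand": 1,"dx": 0,"dy": 0,"dz": 0,"ax": 0,"ay": 0,"az": 0}
    - {"hand": 1,"dx": 0,"dy": 0,"dz": 0,"ax": 0,"ay": 0,"az": 0}
    - {"hand": 1,"dx": 0,"dy": 0,"dz": 0,"ax": 0,"ay": 0,"az": 0}

```text
time_s: 21.02
position: [0.5911, 0.0889, 0.168]
tool_rot: [[0.035, 0.061, 0.998], [-0.523, -0.849, 0.07], [0.852, -0.524, 0.002]]
ft_force: [-0.1, -0.0, 0.7]
grip_width: 0.0855
```

```bash
python3 st.py; python3 - <<'E'
from h import *
im=imaging.get_image("wrist"); cv2.imwrite(f"pics/o_wrist.png",im[:,:,::-1])
crop("pics/o_wrist.png","pics/o_crop.png",260,100,380,220,1.3)
im=cv2.imread("pics/o_wrist.png").astype(int).mean(2)
for v in range(186,204): print(v,im[v,298:338].round().astype(int).tolist())
E
```

```text
time_s 21.0167
position [0.5911, 0.0889, 0.168]
tool_rot [[0.0351, 0.0608, 0.9975], [-0.5229, -0.8495, 0.0702], [0.8517, -0.5241, 0.002]]
ft_force [-0.1003, -0.0404, 0.7259]
wrist_torque [0.3626, -0.021, 0.0227]
grip_width 0.0855
axis pt [0.5897 0.1081 0.1798] tilt 0.22 head 3.84 tiltx 48.8 q [ 17.8  41.6  70.8 -55.9  89.2  26.2]
scale 5.0
186 [172, 183, 186, 186, 187, 188, 186, 187, 187, 187, 190, 191, 189, 188, 189, 188, 186, 187, 184, 185, 185, 188, 190, 189, 191, 190, 189, 189, 188, 186, 186, 186, 179, 164, 148, 141, 142, 142, 147, 145]
187 [172, 184, 186, 187, 188, 188, 187, 185, 185, 188, 190, 190, 191, 189, 190, 189, 187, 185, 184, 184, 185, 188, 188, 191, 191, 190, 189, 188, 188, 188, 187, 186, 179, 164, 146, 139, 140, 143, 143, 145]
188 [172, 184, 188, 188, 187, 186, 185, 186, 187, 190, 189, 190, 190, 190, 189, 188, 186, 184, 183, 185, 186, 188, 189, 191, 190, 191, 188, 189, 188, 187, 188, 186, 177, 163, 144, 137, 138, 136, 142, 143]
189 [170, 183, 187, 188, 187, 186, 186, 186, 188, 186, 191, 190, 189, 190, 189, 187, 187, 185, 185, 184, 184, 189, 190, 191, 190, 189, 189, 190
[... 2231 characters left out ...]
 177, 179, 179, 178, 174, 170, 168, 161, 157, 157, 174, 190, 197, 198, 199, 199, 202]
201 [170, 143, 137, 142, 145, 154, 158, 164, 166, 169, 168, 173, 174, 174, 173, 174, 175, 177, 177, 176, 178, 180, 181, 183, 180, 181, 178, 174, 171, 168, 161, 156, 159, 177, 192, 198, 198, 198, 200, 199]
202 [172, 147, 136, 140, 145, 152, 157, 163, 166, 169, 170, 171, 174, 176, 179, 180, 180, 181, 181, 181, 180, 181, 182, 182, 181, 180, 177, 175, 170, 165, 161, 155, 159, 176, 192, 199, 198, 198, 197, 198]
203 [177, 146, 136, 142, 147, 152, 157, 164, 167, 167, 169, 172, 175, 178, 178, 181, 182, 183, 181, 181, 183, 182, 181, 182, 181, 179, 179, 175, 171, 164, 160, 153, 158, 175, 192, 195, 197, 198, 197, 198]
```

View pics/o_crop.png

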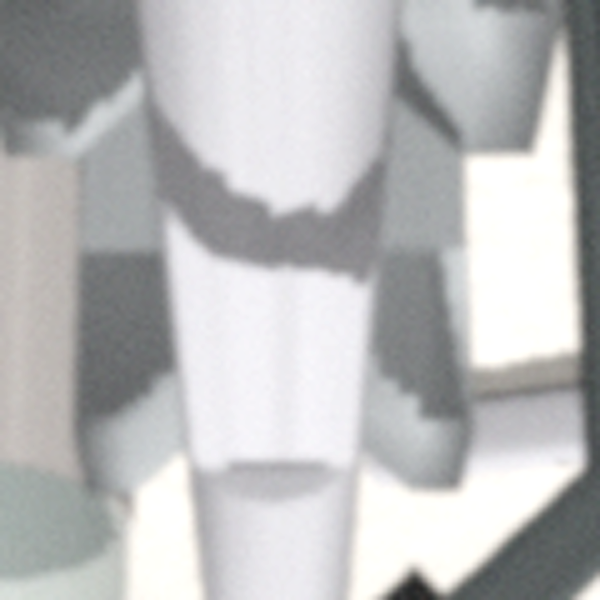

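```bash
python3 - <<'E'
from flat import *
C=np.array([0.594,0.0383,0])
s=status.observe();c=cam("wrist",s)
im=cv2.imread("pics/o_wrist.png")
g=im.max(2);m=(g<45).astype(np.uint8);m[:,:200]=0;m[:,320:]=0;m[:260]=0;m[350:]=0
n,l,st,ce=cv2.connectedComponentsWithStats(m)
for i in range(1,n):
    if st[i,4]>200:
        print(st[i],ce[i])
        for yh in (0,0.022):
            p,d=ray(c,ce[i]);q=p+d*(((C+yh*Y)-p)@Y)/(d@Y)
            x=(q-C)@X;print(yh,"x_h",x.round(4),"z",q[2].round(4),"angle",np.degrees(np.arctan2(q[2]-.099,.045-x)).round(1),"r",np.hypot(q[2]-.099,.045-x).round(4))
E
```

```text
[ 238  292   41   39 1173] [257.57630009 311.16112532]
0 x_h -0.0281 z 0.1639 angle 41.6 r 0.0977
0.022 x_h -0.0252 z 0.1662 angle 43.8 r 0.0971
```

View pics/o_wrist.png

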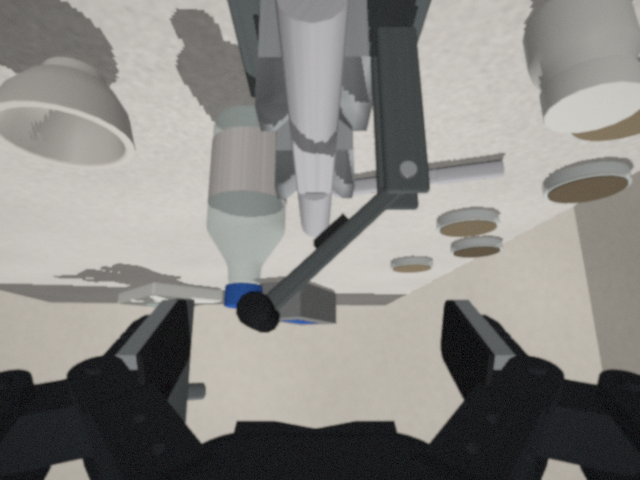

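>>> jog_arm:
  rows:
    - {"hand": 1,"dx": 0,"dy": 0,"dz": 0,"ax": 0,"ay": 0,"az": 6.5}
    - {"hand": 1,"dx": 0,"dy": 0,"dz": 0,"ax": 0,"ay": 0,"az": 6.5}
    - {"hand": 1,"dx": 0,"dy": 0,"dz": 0,"ax": 0,"ay": 0,"az": 6.5}
    - {"hand": 1,"dx": 0,"dy": 0,"dz": 0,"ax": 0,"ay": 0,"az": 6.5}
    - {"hand": 1,"dx": 0,"dy": 0,"dz": 0,"ax": 0,"ay": 0,"az": 6.5}

```text
time_s: 21.48
position: [0.5912, 0.0899, 0.1684]
tool_rot: [[0.063, 0.034, 0.997], [-0.899, -0.431, 0.072], [0.433, -0.901, 0.003]]
ft_force: [0.3, -0.3, -0.3]
grip_width: 0.0855
```

>>> jog_arm:
  rows:
    - {"hand": 1,"dx": 0,"dy": 0,"dz": 0,"ax": 0,"ay": 0,"az": 6.5}
    - {"hand": 1,"dx": 0,"dy": 0,"dz": 0,"ax": 0,"ay": 0,"az": 6.5}
    - {"hand": 1,"dx": 0,"dy": 0,"dz": 0,"ax": 0,"ay": 0,"az": 6.5}
    - {"hand": 1,"dx": 0,"dy": 0,"dz": 0,"ax": 0,"ay": 0,"az": 6.5}
    - {"hand": 1,"dx": 0,"dy": -4,"dz": 0,"ax": 0,"ay": 0,"az": 0}

```text
time_s: 21.9
position: [0.5887, 0.0869, 0.2018]
tool_rot: [[0.067, -0.012, 0.998], [-0.998, 0.007, 0.068], [-0.007, -1.0, -0.011]]
ft_force: [0.6, -0.6, -0.5]
grip_width: 0.0854
```

>>> jog_arm:
  rows:
    - {"hand": 0,"dx": 0,"dy": 0,"dz": 0,"ax": 0,"ay": 0,"az": 0}
    - {"hand": 0,"dx": 0,"dy": 0,"dz": 0,"ax": 0,"ay": 0,"az": 0}
    - {"hand": 0,"dx": 0,"dy": 0,"dz": 0,"ax": 0,"ay": 0,"az": 0}
    - {"hand": 0,"dx": 0,"dy": 0,"dz": 0,"ax": 0,"ay": 0,"az": 0}
    - {"hand": 0,"dx": 0,"dy": 0,"dz": 0,"ax": 0,"ay": 0,"az": 0}

```text
time_s: 22.32
position: [0.5905, 0.0899, 0.2062]
tool_rot: [[0.072, -0.001, 0.997], [-0.997, 0.0, 0.072], [-0.0, -1.0, -0.001]]
ft_force: [0.3, -0.1, -0.8]
grip_width: 0.0254
```

```bash
cat >> st.py <<'E'
C=np.array([0.594,0.0383,0]);Y=np.array([-0.0714,0.9974,0]);X=np.array([0.9974,0.0714,0])
print("x_h",((p-C)@X).round(4),"y_h",((p-C)@Y).round(4),"z",p[2].round(4))
E
python3 st.py; python3 - <<'E'
from h import *
c=cam("top");print("cap",onz(c,(411,208),.15))
E
```

```text
time_s 22.3167
position [0.5905, 0.0899, 0.2062]
tool_rot [[0.072, -0.0014, 0.9974], [-0.9974, 0.0001, 0.072], [-0.0002, -1.0, -0.0014]]
ft_force [0.2987, -0.0518, -0.8467]
wrist_torque [-0.0208, -0.009, 0.0139]
grip_width 0.0254
axis pt [0.5905 0.0899 0.2287] tilt -0.08 head 4.13 tiltx -0.01 q [-2.7 27.6 68.9 -0.  83.5 -6.8]
x_h 0.0002 y_h 0.0517 z 0.2062
cap [ 0.54604305 -0.06469438  0.15      ]
```

>>> jog_arm:
  rows:
    - {"hand": 0,"dx": 2.6,"dy": 0,"dz": -1.6,"ax": 0,"ay": 0,"az": 0}
    - {"hand": 0,"dx": 2.6,"dy": 0,"dz": -1.6,"ax": 0,"ay": 0,"az": 0}
    - {"hand": 0,"dx": 0,"dy": 1.3,"dz": 0,"ax": 0,"ay": 0,"az": 0}
    - {"hand": 0,"dx": 0,"dy": 0,"dz": 0,"ax": 0,"ay": 0,"az": 0}
    - {"hand": 0,"dx": 0,"dy": 0,"dz": 0,"ax": 0,"ay": 0,"az": 0}

```text
time_s: 22.73
position: [0.5624, 0.0358, 0.1934]
tool_rot: [[0.072, -0.002, 0.997], [-0.997, 0.0, 0.072], [-0.001, -1.0, -0.002]]
ft_force: [-0.3, -1.0, 0.8]
grip_width: -0.0003
```

```bash
python3 st.py; python3 - <<'E'
from h import *
im=imaging.get_image("wrist"); cv2.imwrite(f"pics/p_wrist.png",im[:,:,::-1])
E
```

```text
time_s 22.7333
position [0.5624, 0.0358, 0.1934]
tool_rot [[0.0715, -0.0017, 0.9974], [-0.9974, 0.0005, 0.0715], [-0.0006, -1.0, -0.0017]]
ft_force [-0.3234, -0.9625, 0.7764]
wrist_torque [-0.0197, 0.0054, 0.0423]
grip_width -0.0003
axis pt [0.5624 0.0358 0.2159] tilt -0.1 head 4.1 tiltx -0.03 q [ -8.4  24.9  75.8   0.   79.4 -12.5]
x_h -0.0317 y_h -0.0003 z 0.1934
```

View pics/p_wrist.png

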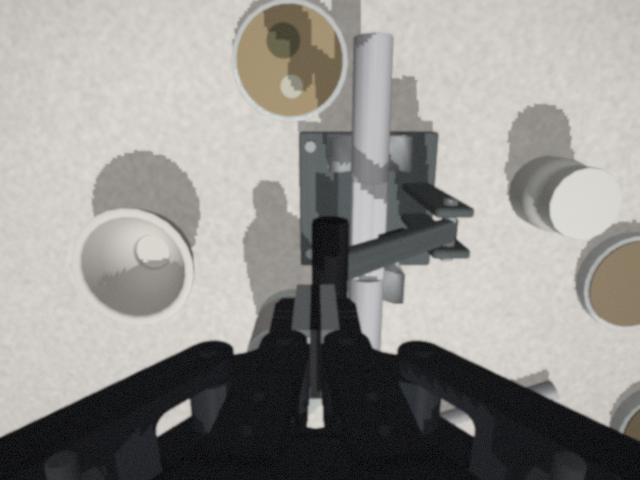

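>>> jog_arm:
  rows:
    - {"hand": 0,"dx": 0,"dy": 2.0,"dz": -0.1,"ax": 0,"ay": 0,"az": 0}
    - {"hand": 0,"dx": 0,"dy": 0.9,"dz": -0.3,"ax": 0,"ay": 0,"az": 0}
    - {"hand": 0,"dx": 0,"dy": 0.9,"dz": -0.35,"ax": 0,"ay": 0,"az": 0}
    - {"hand": 0,"dx": 0,"dy": 0.8,"dz": -0.35,"ax": 0,"ay": 0,"az": 0}
    - {"hand": 0,"dx": 0,"dy": 0.7,"dz": -0.3,"ax": 0,"ay": 0,"az": 0}

```text
time_s: 23.2
position: [0.5487, 0.0351, 0.1406]
tool_rot: [[0.073, 0.0, 0.997], [-0.997, 0.0, 0.073], [-0.0, -1.0, 0.0]]
ft_force: [0.0, 0.5, 0.9]
grip_width: 0.0002
```

```bash
python3 st.py; python3 - <<'E'
from h import *
im=imaging.get_image("wrist"); cv2.imwrite(f"pics/q_wrist.png",im[:,:,::-1])
E
```

```text
time_s 23.2
position [0.5487, 0.0351, 0.1406]
tool_rot [[0.0725, 0.0002, 0.9974], [-0.9974, 0.0001, 0.0725], [-0.0001, -1.0, 0.0002]]
ft_force [0.0139, 0.5055, 0.8875]
wrist_torque [0.0233, 0.0105, 0.0109]
grip_width 0.0002
axis pt [0.5487 0.0351 0.1631] tilt 0.01 head 4.16 tiltx -0.0 q [ -8.7  26.5  82.7   0.   70.8 -12.8]
x_h -0.0455 y_h 0.0 z 0.1406
```

View pics/q_wrist.png

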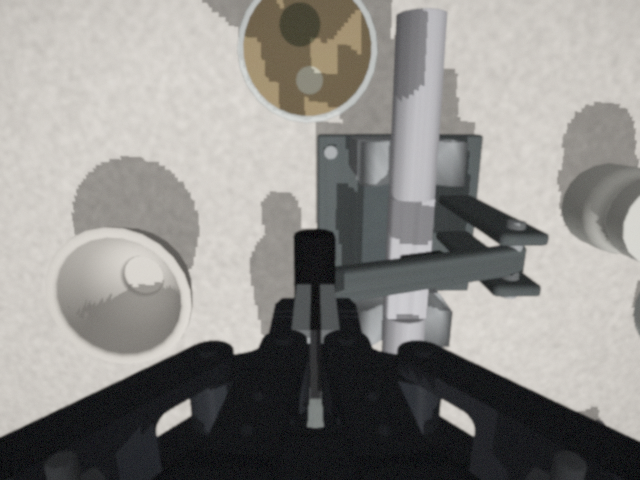

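>>> jog_arm:
  rows:
    - {"hand": 0,"dx": 0,"dy": 0.8,"dz": -0.25,"ax": 0,"ay": 0,"az": 0}
    - {"hand": 0,"dx": 0,"dy": 0.8,"dz": -0.2,"ax": 0,"ay": 0,"az": 0}
    - {"hand": 0,"dx": 0,"dy": 0.7,"dz": -0.1,"ax": 0,"ay": 0,"az": 0}
    - {"hand": 0,"dx": 0,"dy": 0.6,"dz": -0.1,"ax": 0,"ay": 0,"az": 0}
    - {"hand": 0,"dx": 0,"dy": 0,"dz": 0,"ax": 0,"ay": 0,"az": 0}

```text
time_s: 23.67
position: [0.5416, 0.0341, 0.1106]
tool_rot: [[0.071, -0.002, 0.997], [-0.997, 0.0, 0.071], [-0.0, -1.0, -0.002]]
ft_force: [0.7, 0.3, 0.3]
grip_width: 0.0001
```

>>> jog_arm:
  rows:
    - {"hand": 0,"dx": 0,"dy": 0.15,"dz": 0,"ax": 0,"ay": 0,"az": 0}
    - {"hand": 0,"dx": 0,"dy": 0.15,"dz": 0,"ax": 0,"ay": 0,"az": 0}
    - {"hand": 0,"dx": 0,"dy": 0,"dz": 0,"ax": 0,"ay": 0,"az": 0}
    - {"hand": 0,"dx": 0,"dy": 0,"dz": 0,"ax": 0,"ay": 0,"az": 0}
    - {"hand": 0,"dx": 0,"dy": 0,"dz": 0,"ax": 0,"ay": 0,"az": 0}

```text
time_s: 24.08
position: [0.5423, 0.034, 0.1091]
tool_rot: [[0.071, 0.0, 0.997], [-0.997, -0.0, 0.071], [0.0, -1.0, 0.0]]
ft_force: [0.1, 0.2, -0.7]
grip_width: 0.0002
```

```bash
python3 st.py
```

```text
time_s 24.0833
position [0.5423, 0.034, 0.1091]
tool_rot [[0.0715, 0.0004, 0.9974], [-0.9974, -0.0, 0.0715], [0.0001, -1.0, 0.0004]]
ft_force [0.1104, 0.1947, -0.7053]
wrist_torque [0.0309, 0.0243, 0.0229]
grip_width 0.0002
axis pt [0.5423 0.034  0.1316] tilt 0.02 head 4.1 tiltx 0.0 q [ -8.9  28.   86.1   0.   65.8 -13. ]
x_h -0.0519 y_h -0.0006 z 0.1091
```

Still only hinge resistance. I'll keep pressing in small steps until contact.

>>> jog_arm:
  rows:
    - {"hand": 0,"dx": 0,"dy": 0.1,"dz": 0,"ax": 0,"ay": 0,"az": 0}
    - {"hand": 0,"dx": 0,"dy": 0.05,"dz": 0,"ax": 0,"ay": 0,"az": 0}
    - {"hand": 0,"dx": 0,"dy": 0.05,"dz": 0,"ax": 0,"ay": 0,"az": 0}
    - {"hand": 0,"dx": 0,"dy": 0,"dz": 0,"ax": 0,"ay": 0,"az": 0}
    - {"hand": 0,"dx": 0,"dy": 0,"dz": 0,"ax": 0,"ay": 0,"az": 0}

```text
time_s: 24.5
position: [0.5422, 0.034, 0.1069]
tool_rot: [[0.072, 0.0, 0.997], [-0.997, -0.0, 0.072], [0.0, -1.0, 0.0]]
ft_force: [0.4, -0.9, -0.6]
grip_width: -0.0
```

>>> jog_arm:
  rows:
    - {"hand": 0,"dx": 0,"dy": 0.05,"dz": 0,"ax": 0,"ay": 0,"az": 0}
    - {"hand": 0,"dx": 0,"dy": 0.05,"dz": 0,"ax": 0,"ay": 0,"az": 0}
    - {"hand": 0,"dx": 0,"dy": 0,"dz": 0,"ax": 0,"ay": 0,"az": 0}
    - {"hand": 0,"dx": 0,"dy": 0,"dz": 0,"ax": 0,"ay": 0,"az": 0}
    - {"hand": 0,"dx": 0,"dy": 0,"dz": 0,"ax": 0,"ay": 0,"az": 0}

```text
time_s: 24.92
position: [0.5422, 0.034, 0.1065]
tool_rot: [[0.072, 0.001, 0.997], [-0.997, -0.0, 0.072], [0.0, -1.0, 0.001]]
ft_force: [-2.6, -1.0, 6.4]
grip_width: 0.0001
```

```bash
python3 st.py
```

```text
time_s 24.9167
position [0.5422, 0.034, 0.1065]
tool_rot [[0.0716, 0.0006, 0.9974], [-0.9974, -0.0002, 0.0716], [0.0002, -1.0, 0.0006]]
ft_force [-2.6163, -0.9659, 6.3576]
wrist_torque [-0.0013, 0.2949, 0.031]
grip_width 0.0001
axis pt [0.5422 0.034  0.129 ] tilt 0.03 head 4.11 tiltx 0.01 q [ -8.9  28.2  86.3  -0.   65.4 -13. ]
x_h -0.0519 y_h -0.0006 z 0.1065
```

>>> jog_arm:
  rows:
    - {"hand": 0,"dx": 0,"dy": 0.05,"dz": 0,"ax": 0,"ay": 0,"az": 0}
    - {"hand": 0,"dx": 0,"dy": 0.05,"dz": 0,"ax": 0,"ay": 0,"az": 0}
    - {"hand": 0,"dx": 0,"dy": 0,"dz": 0,"ax": 0,"ay": 0,"az": 0}
    - {"hand": 0,"dx": 0,"dy": 0,"dz": 0,"ax": 0,"ay": 0,"az": 0}
    - {"hand": 0,"dx": 0,"dy": 0,"dz": 0,"ax": 0,"ay": 0,"az": 0}

```text
time_s: 25.33
position: [0.5423, 0.034, 0.1062]
tool_rot: [[0.072, 0.001, 0.997], [-0.997, -0.0, 0.072], [0.0, -1.0, 0.001]]
ft_force: [-4.6, -0.1, 11.4]
grip_width: -0.0001
```

```bash
python3 st.py | head -4; python3 st.py | tail -1
```

```text
time_s 25.3333
position [0.5423, 0.034, 0.1062]
tool_rot [[0.0717, 0.0012, 0.9974], [-0.9974, -0.0003, 0.0717], [0.0004, -1.0, 0.0012]]
ft_force [-4.5892, -0.052, 11.3907]
x_h -0.0519 y_h -0.0006 z 0.1062
```

>>> jog_arm:
  rows:
    - {"hand": 0,"dx": 0,"dy": 0.1,"dz": 0,"ax": 0,"ay": 0,"az": 0}
    - {"hand": 0,"dx": 0,"dy": 0,"dz": 0,"ax": 0,"ay": 0,"az": 0}
    - {"hand": 0,"dx": 0,"dy": 0,"dz": 0,"ax": 0,"ay": 0,"az": 0}
    - {"hand": 0,"dx": 0,"dy": -0.2,"dz": 0,"ax": 0,"ay": 0,"az": 0}
    - {"hand": 0,"dx": 0,"dy": -0.4,"dz": 0,"ax": 0,"ay": 0,"az": 0}

```text
time_s: 25.75
position: [0.542, 0.0341, 0.11]
tool_rot: [[0.072, -0.0, 0.997], [-0.997, 0.0, 0.072], [-0.0, -1.0, -0.0]]
ft_force: [-0.3, 0.9, 0.6]
grip_width: 0.0003
```

>>> jog_arm:
  rows:
    - {"hand": 0,"dx": 0,"dy": -2,"dz": 0,"ax": 0,"ay": 0,"az": 0}
    - {"hand": 0,"dx": 0,"dy": -4,"dz": 0,"ax": 0,"ay": 0,"az": 0}
    - {"hand": 0,"dx": 0,"dy": -3,"dz": 0,"ax": 0,"ay": 0,"az": 0}
    - {"hand": 1,"dx": -4,"dy": 0,"dz": 2.5,"ax": 0,"ay": 0,"az": 0}
    - {"hand": 1,"dx": -4,"dy": 0,"dz": 2.5,"ax": 0,"ay": 0,"az": 0}

```text
time_s: 26.17
position: [0.5822, 0.1074, 0.2025]
tool_rot: [[0.068, 0.004, 0.998], [-0.998, -0.0, 0.068], [0.0, -1.0, 0.004]]
ft_force: [0.5, -1.3, -0.3]
grip_width: 0.0234
```

```bash
python3 st.py|tail -2
```

```text
axis pt [0.5821 0.1074 0.225 ] tilt 0.25 head 3.89 tiltx 0.02 q [-1.  27.1 70.4 -0.  82.2 -4.9]
x_h -0.0068 y_h 0.0698 z 0.2025
```

>>> jog_arm:
  rows:
    - {"hand": 1,"dx": 1.5,"dy": 2,"dz": 0.5,"ax": 0,"ay": 0,"az": -6.5}
    - {"hand": 1,"dx": 0,"dy": 0,"dz": 0,"ax": 0,"ay": 0,"az": -6.5}
    - {"hand": 1,"dx": 0,"dy": 0,"dz": 0,"ax": 0,"ay": 0,"az": -6.5}
    - {"hand": 1,"dx": 0,"dy": 0,"dz": 0,"ax": 0,"ay": 0,"az": -6.5}
    - {"hand": 1,"dx": 0,"dy": 0,"dz": 0,"ax": 0,"ay": 0,"az": -6.5}

```text
time_s: 26.58
position: [0.5875, 0.0934, 0.1805]
tool_rot: [[0.06, 0.041, 0.997], [-0.838, -0.54, 0.072], [0.542, -0.84, 0.002]]
ft_force: [0.6, -0.3, 0.5]
grip_width: 0.0834
```

>>> jog_arm:
  rows:
    - {"hand": 1,"dx": 0,"dy": 0,"dz": 0,"ax": 0,"ay": 0,"az": -6.5}
    - {"hand": 1,"dx": 0,"dy": 0,"dz": 0,"ax": 0,"ay": 0,"az": -6.5}
    - {"hand": 1,"dx": 0,"dy": 0,"dz": 0,"ax": 0,"ay": 0,"az": 0}
    - {"hand": 1,"dx": 0,"dy": 0,"dz": 0,"ax": 0,"ay": 0,"az": 0}
    - {"hand": 1,"dx": 0,"dy": 0,"dz": 0,"ax": 0,"ay": 0,"az": 0}

```text
time_s: 27.0
position: [0.5875, 0.0928, 0.1802]
tool_rot: [[0.049, 0.051, 0.997], [-0.701, -0.709, 0.071], [0.711, -0.703, 0.001]]
ft_force: [-0.4, 1.0, -0.2]
grip_width: 0.0853
```

```bash
python3 st.py|tail -2;  python3 - <<'E'
from h import *
for n in ["wrist","top","scene"]:
    im=imaging.get_image(n); cv2.imwrite(f"pics/r_{n}.png",im[:,:,::-1])
crop("pics/r_scene.png","pics/r_scenec.png",200,190,360,310,1.5)
E
```

```text
axis pt [0.5864 0.1087 0.1961] tilt 0.05 head 4.03 tiltx 40.74 q [ 15.   36.6  70.2 -44.4  85.7  19.5]
x_h -0.0026 y_h 0.0548 z 0.1802
scale 5.0
```

View pics/r_wrist.png

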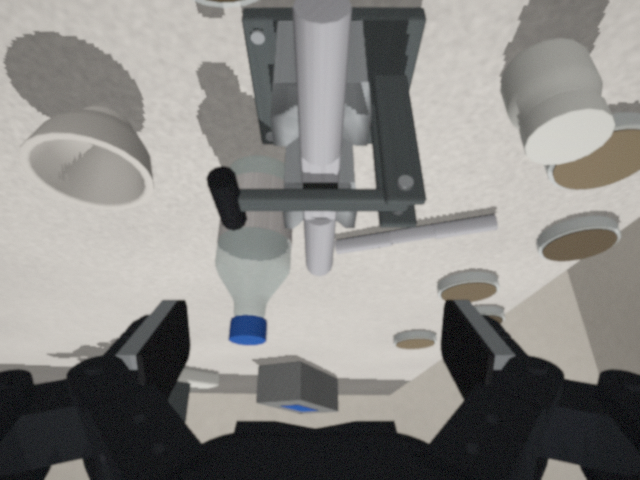

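View pics/r_scenec.png

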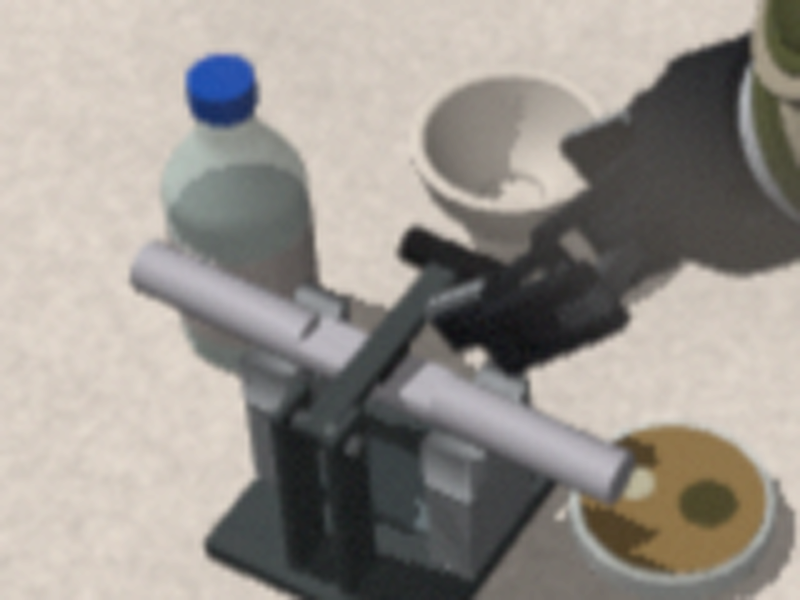

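View pics/r_top.png

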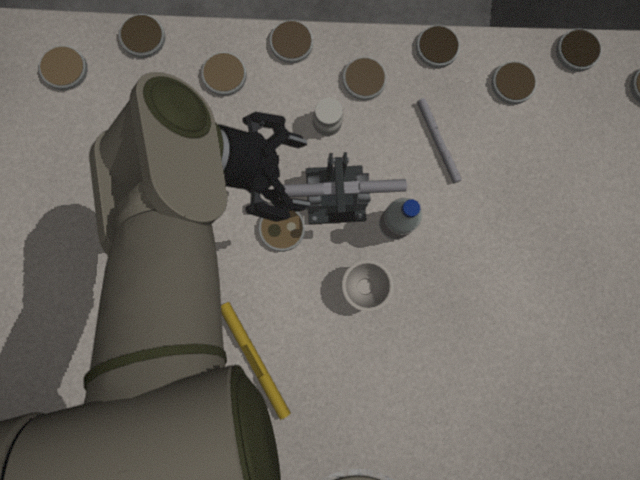

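```bash
python3 - <<'E'
from flat import *
crop("pics/r_wrist.png","pics/r_crop.png",200,120,440,280,1.3)
s=status.observe();c=cam("wrist",s)
for uv,y in [((240,198),.007),((372,197),.007)]: 
    p,d=ray(c,uv);q=p+d*(((C+y*Y)-p)@Y)/(d@Y);print(((q-C)@X).round(4),q[2].round(4))
def bar(n):
    im=cv2.imread(n).astype(int);return im
a=bar("pics/b_scene.png");b=bar("pics/r_scenec.png")
print(np.abs(a-b)[230:300,120:200].mean(),np.abs(a-b)[430:510,560:640].mean(),np.abs(a-b)[50:220,160:260].mean(),np.abs(a-b)[80:200,420:480].mean())
E
```

```text
scale 3.3333333333333335
-0.0442 0.0997
0.0297 0.0992
6.053809523809524 12.86234375 6.529823529411765 22.59810185185185
```

View pics/r_crop.png

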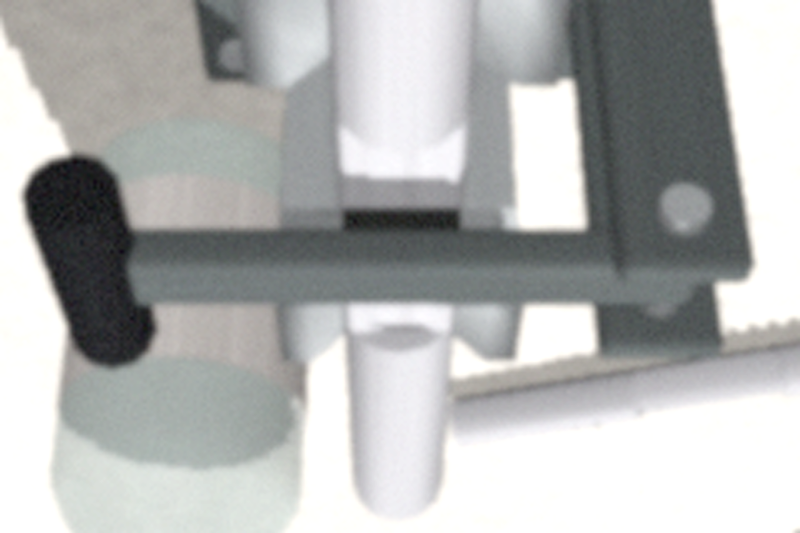

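```bash
python3 - <<'E'
from rig import job
print(job.close_job())
E
```

```text
the job is handed in; nothing more can be done
None
```

The bar's flat now faces straight up, as near as I could measure. The hold-down arm is fully down with its pad on the flat, and I handed the job in at about 27 s, with the gripper clear of everything.

- **Rolling:** I gripped the bar at its free end, next to the dish, and rolled it about its own axis in four turns, 24 + 16.5 + 5 + 4, about 50° in all. Wrist forces stayed at about 6 N. Camera views between turns led to the two small corrections. Those views disagreed for a while: the overhead one suggested 0 to 3° left to go, the oblique one about 4 to 5°. I followed the oblique view, and its last picture showed the flat level to about 1°.
- **Hold-down:** I swung the arm down by pressing the cross bar with shut fingers. It met firm resistance at the height expected for fully down, and I pressed about 11 N by the last reading, then a touch more. I then lifted clear.
- **Final check:** The last pictures show the arm level to about 0.5° and the pad flush. The bar ends, bottle, dish, mortar and jar look to be where they started. In a numerical before/after comparison, the bar's bottle end and the bottle were unchanged. The patches at the bar's other end and at the mortar differed more, where the gripper or its shadow falls in the view, so I judged those by eye.

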